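Clamp the model cars in the drying jig

ROBOT

A 6-joint arm with a two-finger parallel gripper is mounted at the origin on the work surface. World frame = base frame: x ahead of the robot, y to its left, z up, the work surface at z = 0. Lengths are in mm, angles in rad, forces in N, time in s.
With the tool pointing down it reaches from about 275 to 750 mm from the base axis. Payload 10.2 kg.
Tool frame: the origin (TCP) lies between the finger pads; the fingertips stand 8 mm ahead of it and the grasp point (between the pads) lies 11 mm behind it; z points along the fingers, y is the line along which they close (so a half turn about z gives the same grasp; the last joint's range is limited). The gripper opens to 85 mm and grips with 20 to 120 N. Pads are 22 mm wide; open, the fingers measure 114 mm over their backs; the gripper's body (76 mm by 85 mm) begins 54 mm behind the grasp point. The pads swing forward as they close: fully open they stand 13 mm farther back than shut.
Start: joints at [-1.348, 0.313, 1.498, -0, 1.331, -0.223], TCP at [226.358, -473.702, 239.294] pointing down, gripper open.
Joint ranges: [-2.94, 2.94], [-0.97, 2.17], [0.19, 2.56], [-1.23, 4.37], [0.02, 3.11], [-2.88, 2.88]. Speed limits (rad/s): [2.39, 2.39, 3.01, 3.14, 3.14, 3.14].

INTERFACE

Orientations are given as a unit quaternion [w, x, y, z].
In Python, from rig import * gives the robot as it stands.
- The arm moves only by the shell command python3 -m handwheel 'ROWS' [FORCE]. ROWS is JSON, a list that holds one entry, the list of rows, each a list of 7 numbers: the shift along the world's x, y, z in mm, then the turn, a rotation vector about the world's x, y, z in degrees, then the opening, from -1 (shut) to 1 (fully open). A call has 1 to 8 rows; each row shifts and turns the commanded pose from where the row before left it; what a row does not reach is not made up. A row lasts 1/8 s, in which the tool goes at most 62.5 mm and 10.7 degrees, less where a joint would pass 70% of its speed; a pose out of reach is approached as far as the arm can. A call is refused whole if a number of a shift passes 62.5 or a number of a turn 10.7, either way. A call with a gripper value outside its range is refused whole. The fingers move at their own pace and stop on an object; FORCE is the grip in N (left out, the last holds). Time passes only in rows, so rows that do not move let the fingers close. It gives the time, the measured TCP pose, the force, the opening and the grip force at its end, in the units of the state.
- sense(): the state, without advancing time (a new reading comes with each control period).
- capture(name): name is "side" or "top"; returns a dict with "image" (480x640x3 uint8, red, green, blue), "fx", "fy", "cx", "cy" (pixels), "dist_coeffs" ([k1, k2, p1, p2, k3] as OpenCV has them; the pictures are not rectified), "rvec" (rotation vector, rad) and "tvec" (3), from world to camera coordinates, as OpenCV has them. Camera axes: x right, y down, z forward; pixel columns grow to the right and rows downward; lengths in mm; the calibration is good to about 2 mm. A picture is of the moment at which its call begins. There is no depth.
- finish_job(): hands the job in; it is judged then, once.
The state is a dict: "time_s": time; "joints": joint angles; "dq": joint speeds; "tau": joint torques, N m; "eef_pos": TCP position; "ee_rot": TCP orientation; "force": force on the tool from outside, world axes, zero at the start; "wrist_torque": the same for the moment, N m; "grip_width": opening from 0.0 (shut) to 1.0 (fully open); "grip_force": force on a finger pad.
Only numpy, scipy, OpenCV 4.12 (cv2) and the standard library are available. Lean on these libraries where they do the work, as an engineer would, in place of code of your own. Each camera call takes 0.05 s, during which the arm holds its last target. There are 200 camera calls.

TASK

Seat every model car in its own bay of the drying jig, then, with all cars in, knock the sprung locking peg of each occupied bay fully down with the mallet (never with the hand, and leave the peg of an empty bay up). Stand the mallet back upright on its cork pad and let go of it, then turn the lamp selector to the mark with as many dots as there are cars clamped. If something gets knocked out of place, put it right, and leave the jars, tape and swab cup where they are.

Things in the scene. Friction and masses are not known exactly. Their poses are not given: they have to be found in the camera images.
- car1: Bare primer-grey model car shell, 100 mm long (its x), 42 mm wide (its y); straight body sides up to 30 mm, then a cabin 48 x 33 mm (centred 4 mm behind the origin) up to 44 mm. 0.12 kg. Origin: centre of the underside. All cars are alike; the nose may point either way in a bay. None if absent
- car2: Bare primer-grey model car shell, 100 mm long (its x), 42 mm wide (its y); straight body sides up to 30 mm, then a cabin 48 x 33 mm (centred 4 mm behind the origin) up to 44 mm. 0.12 kg. Origin: centre of the underside. All cars are alike; the nose may point either way in a bay. None if absent
- car3: Bare primer-grey model car shell, 100 mm long (its x), 42 mm wide (its y); straight body sides up to 30 mm, then a cabin 48 x 33 mm (centred 4 mm behind the origin) up to 44 mm. 0.12 kg. Origin: centre of the underside. All cars are alike; the nose may point either way in a bay. None if absent
- car4: Bare primer-grey model car shell, 100 mm long (its x), 42 mm wide (its y); straight body sides up to 30 mm, then a cabin 48 x 33 mm (centred 4 mm behind the origin) up to 44 mm. 0.12 kg. Origin: centre of the underside. All cars are alike; the nose may point either way in a bay. None if absent
- jig: Fixed drying jig: aluminium base plate 150 mm (x) by 335 mm (y), 8 mm thick, with four bays side by side and, at the robot-side (-x) end of each bay, a peg. Origin: centre of the underside at table level; it can stand turned by a small yaw
- bay1 (a point): Centre of the floor (8 mm above the table, level) of bay 1, axes as the jig's. A bay is 112 mm long (jig x) by 54 mm wide (jig y) inside, between rails 4 mm thick and 11 mm high above its floor on all four sides; bays are 88 mm apart along jig y
- bay2 (a point): Centre of the floor (8 mm above the table, level) of bay 2, axes as the jig's. A bay is 112 mm long (jig x) by 54 mm wide (jig y) inside, between rails 4 mm thick and 11 mm high above its floor on all four sides; bays are 88 mm apart along jig y
- bay3 (a point): Centre of the floor (8 mm above the table, level) of bay 3, axes as the jig's. A bay is 112 mm long (jig x) by 54 mm wide (jig y) inside, between rails 4 mm thick and 11 mm high above its floor on all four sides; bays are 88 mm apart along jig y
- bay4 (a point): Centre of the floor (8 mm above the table, level) of bay 4, axes as the jig's. A bay is 112 mm long (jig x) by 54 mm wide (jig y) inside, between rails 4 mm thick and 11 mm high above its floor on all four sides; bays are 88 mm apart along jig y
- peg1 (a joint): How far the locking peg of bay 1 is driven down, m: 0 up, 0.015 fully down. Sprung, in a stiff friction sleeve: takes about 5 N to start and 7 N to finish, and stays where it is driven. Its flat steel cap, 22 mm across, is centred 73 mm to -x (jig frame) of the bay's centre, its top 62 mm above the table when up, 47 mm when fully down; the grey sleeve is 26 mm across, its top 40 mm above the table
- peg2 (a joint): How far the locking peg of bay 2 is driven down, m: 0 up, 0.015 fully down. Sprung, in a stiff friction sleeve: takes about 5 N to start and 7 N to finish, and stays where it is driven. Its flat steel cap, 22 mm across, is centred 73 mm to -x (jig frame) of the bay's centre, its top 62 mm above the table when up, 47 mm when fully down; the grey sleeve is 26 mm across, its top 40 mm above the table
- peg3 (a joint): How far the locking peg of bay 3 is driven down, m: 0 up, 0.015 fully down. Sprung, in a stiff friction sleeve: takes about 5 N to start and 7 N to finish, and stays where it is driven. Its flat steel cap, 22 mm across, is centred 73 mm to -x (jig frame) of the bay's centre, its top 62 mm above the table when up, 47 mm when fully down; the grey sleeve is 26 mm across, its top 40 mm above the table
- peg4 (a joint): How far the locking peg of bay 4 is driven down, m: 0 up, 0.015 fully down. Sprung, in a stiff friction sleeve: takes about 5 N to start and 7 N to finish, and stays where it is driven. Its flat steel cap, 22 mm across, is centred 73 mm to -x (jig frame) of the bay's centre, its top 62 mm above the table when up, 47 mm when fully down; the grey sleeve is 26 mm across, its top 40 mm above the table
- mallet: Mallet, 0.36 kg, on its striking face: upright round head 48 mm across, 58 mm high, and a level wooden handle (18 mm wide, 26 mm high) towards the mallet's -x, from 24 to 129 mm from the head's axis, its centre line 34 mm above the face. Origin: centre of the striking face (underside). Held handle level, it strikes downward; grip about 46 mm from the head's axis; hard blows can turn it in the grip
- pad: Fixed round cork pad, the mallet's home, 84 mm across, 2 mm thick; origin: centre of its underside, on the table. The mallet starts on it; put it back with its head's axis within 20 mm of the pad's centre
- lampbox: Fixed white control box of the drying lamp, 125 x 125 x 45 mm high, with the selector on top; origin: centre of its underside; its front is its -x. Black marks round the knob: an open ring (off) to the front, then clockwise seen from above 1, 2, 3 and 4 dots, 0.6 rad apart
- knob (a joint): Selector angle, rad: grows as the knob turns clockwise seen from above; 0 = off (pointer to the box's -x), 0.6 = one dot, 1.2 = two dots, 1.8 = three dots, 2.4 = four dots, end stops at 0 and 2.8. Stiff (0.06 N m), stays where it is left; within 0.15 rad of the mark is right
- knob_grip (a point): On the knob's axis, 82 mm above the table, at the height to grip. The knob's grip bar is 42 mm long, 14 mm wide and 32 mm high (its top is 89 mm above the table); it lies along the pointer: at angle a it runs along the box's x axis turned by -a about the vertical; a white line on top marks the pointer end
- jar1: Bystander: paint jar with white cap, 48 mm across, 62 mm high; origin: centre of the underside
- jar2: Bystander: paint jar with black cap, 44 mm across, 56 mm high; origin: centre of the underside
- tape: Bystander: roll of masking tape lying flat, 72 mm across, 18 mm high; origin: centre of the underside
- swabcup: Bystander: clear cup, 60 mm across, 70 mm high; origin: centre of the underside
Mind the look-alikes: they are no part of the job. Leave any blue look-alike of the car4 alone.

How it is judged (in metres and radians):
On the way, in this order (a step that is already met when the one before it is completed fails the run):
1. every car sits in a bay of the jig, and no peg has been driven yet (((horizontal distance between car1 and bay1 below 0.012 m and z of car1 in the frame of bay1 below 0.004 m and angle between the x axis of car1 and the x axis of jig, either way round below 0.2 rad and angle between car1's own z axis and vertical below 0.1 rad) or (horizontal distance between car1 and bay2 below 0.012 m and z of car1 in the frame of bay2 below 0.004 m and angle between the x axis of car1 and the x axis of jig, either way round below 0.2 rad and angle between car1's own z axis and vertical below 0.1 rad) or (horizontal distance between car1 and bay3 below 0.012 m and z of car1 in the frame of bay3 below 0.004 m and angle between the x axis of car1 and the x axis of jig, either way round below 0.2 rad and angle between car1's own z axis and vertical below 0.1 rad) or (horizontal distance between car1 and bay4 below 0.012 m and z of car1 in the frame of bay4 below 0.004 m and angle between the x axis of car1 and the x axis of jig, either way round below 0.2 rad and angle between car1's own z axis and vertical below 0.1 rad)) and ((horizontal distance between car2 and bay1 below 0.012 m and z of car2 in the frame of bay1 below 0.004 m and angle between the x axis of car2 and the x axis of jig, either way round below 0.2 rad and angle between car2's own z axis and vertical below 0.1 rad) or (horizontal distance between car2 and bay2 below 0.012 m and z of car2 in the frame of bay2 below 0.004 m and angle between the x axis of car2 and the x axis of jig, either way round below 0.2 rad and angle between car2's own z axis and vertical below 0.1 rad) or (horizontal distance between car2 and bay3 below 0.012 m and z of car2 in the frame of bay3 below 0.004 m and angle between the x axis of car2 and the x axis of jig, either way round below 0.2 rad and angle between car2's own z axis and vertical below 0.1 rad) or (horizontal distance between car2 and bay4 below 0.012 m and z of car2 in the frame of bay4 below 0.004 m and angle between the x axis of car2 and the x axis of jig, either way round below 0.2 rad and angle between car2's own z axis and vertical below 0.1 rad)) and ((horizontal distance between car3 and bay1 below 0.012 m and z of car3 in the frame of bay1 below 0.004 m and angle between the x axis of car3 and the x axis of jig, either way round below 0.2 rad and angle between car3's own z axis and vertical below 0.1 rad) or (horizontal distance between car3 and bay2 below 0.012 m and z of car3 in the frame of bay2 below 0.004 m and angle between the x axis of car3 and the x axis of jig, either way round below 0.2 rad and angle between car3's own z axis and vertical below 0.1 rad) or (horizontal distance between car3 and bay3 below 0.012 m and z of car3 in the frame of bay3 below 0.004 m and angle between the x axis of car3 and the x axis of jig, either way round below 0.2 rad and angle between car3's own z axis and vertical below 0.1 rad) or (horizontal distance between car3 and bay4 below 0.012 m and z of car3 in the frame of bay4 below 0.004 m and angle between the x axis of car3 and the x axis of jig, either way round below 0.2 rad and angle between car3's own z axis and vertical below 0.1 rad)) and ((horizontal distance between car4 and bay1 below 0.012 m and z of car4 in the frame of bay1 below 0.004 m and angle between the x axis of car4 and the x axis of jig, either way round below 0.2 rad and angle between car4's own z axis and vertical below 0.1 rad) or (horizontal distance between car4 and bay2 below 0.012 m and z of car4 in the frame of bay2 below 0.004 m and angle between the x axis of car4 and the x axis of jig, either way round below 0.2 rad and angle between car4's own z axis and vertical below 0.1 rad) or (horizontal distance between car4 and bay3 below 0.012 m and z of car4 in the frame of bay3 below 0.004 m and angle between the x axis of car4 and the x axis of jig, either way round below 0.2 rad and angle between car4's own z axis and vertical below 0.1 rad) or (horizontal distance between car4 and bay4 below 0.012 m and z of car4 in the frame of bay4 below 0.004 m and angle between the x axis of car4 and the x axis of jig, either way round below 0.2 rad and angle between car4's own z axis and vertical below 0.1 rad)) and value of joint each of peg1, peg2, peg3, peg4 below 0.004 m), for 0.2 s.
2. the mallet strikes a peg ((contact force between mallet and peg1 above 1 N or contact force between mallet and peg2 above 1 N or contact force between mallet and peg3 above 1 N or contact force between mallet and peg4 above 1 N)).
3. the peg of every occupied bay is fully down, the cars still seated, the peg of an empty bay still up ((((horizontal distance between car1 and bay1 below 0.012 m and z of car1 in the frame of bay1 below 0.004 m and angle between the x axis of car1 and the x axis of jig, either way round below 0.2 rad and angle between car1's own z axis and vertical below 0.1 rad) and value of joint peg1 above 0.012 m) or ((horizontal distance between car1 and bay2 below 0.012 m and z of car1 in the frame of bay2 below 0.004 m and angle between the x axis of car1 and the x axis of jig, either way round below 0.2 rad and angle between car1's own z axis and vertical below 0.1 rad) and value of joint peg2 above 0.012 m) or ((horizontal distance between car1 and bay3 below 0.012 m and z of car1 in the frame of bay3 below 0.004 m and angle between the x axis of car1 and the x axis of jig, either way round below 0.2 rad and angle between car1's own z axis and vertical below 0.1 rad) and value of joint peg3 above 0.012 m) or ((horizontal distance between car1 and bay4 below 0.012 m and z of car1 in the frame of bay4 below 0.004 m and angle between the x axis of car1 and the x axis of jig, either way round below 0.2 rad and angle between car1's own z axis and vertical below 0.1 rad) and value of joint peg4 above 0.012 m)) and (((horizontal distance between car2 and bay1 below 0.012 m and z of car2 in the frame of bay1 below 0.004 m and angle between the x axis of car2 and the x axis of jig, either way round below 0.2 rad and angle between car2's own z axis and vertical below 0.1 rad) and value of joint peg1 above 0.012 m) or ((horizontal distance between car2 and bay2 below 0.012 m and z of car2 in the frame of bay2 below 0.004 m and angle between the x axis of car2 and the x axis of jig, either way round below 0.2 rad and angle between car2's own z axis and vertical below 0.1 rad) and value of joint peg2 above 0.012 m) or ((horizontal distance between car2 and bay3 below 0.012 m and z of car2 in the frame of bay3 below 0.004 m and angle between the x axis of car2 and the x axis of jig, either way round below 0.2 rad and angle between car2's own z axis and vertical below 0.1 rad) and value of joint peg3 above 0.012 m) or ((horizontal distance between car2 and bay4 below 0.012 m and z of car2 in the frame of bay4 below 0.004 m and angle between the x axis of car2 and the x axis of jig, either way round below 0.2 rad and angle between car2's own z axis and vertical below 0.1 rad) and value of joint peg4 above 0.012 m)) and (((horizontal distance between car3 and bay1 below 0.012 m and z of car3 in the frame of bay1 below 0.004 m and angle between the x axis of car3 and the x axis of jig, either way round below 0.2 rad and angle between car3's own z axis and vertical below 0.1 rad) and value of joint peg1 above 0.012 m) or ((horizontal distance between car3 and bay2 below 0.012 m and z of car3 in the frame of bay2 below 0.004 m and angle between the x axis of car3 and the x axis of jig, either way round below 0.2 rad and angle between car3's own z axis and vertical below 0.1 rad) and value of joint peg2 above 0.012 m) or ((horizontal distance between car3 and bay3 below 0.012 m and z of car3 in the frame of bay3 below 0.004 m and angle between the x axis of car3 and the x axis of jig, either way round below 0.2 rad and angle between car3's own z axis and vertical below 0.1 rad) and value of joint peg3 above 0.012 m) or ((horizontal distance between car3 and bay4 below 0.012 m and z of car3 in the frame of bay4 below 0.004 m and angle between the x axis of car3 and the x axis of jig, either way round below 0.2 rad and angle between car3's own z axis and vertical below 0.1 rad) and value of joint peg4 above 0.012 m)) and (((horizontal distance between car4 and bay1 below 0.012 m and z of car4 in the frame of bay1 below 0.004 m and angle between the x axis of car4 and the x axis of jig, either way round below 0.2 rad and angle between car4's own z axis and vertical below 0.1 rad) and value of joint peg1 above 0.012 m) or ((horizontal distance between car4 and bay2 below 0.012 m and z of car4 in the frame of bay2 below 0.004 m and angle between the x axis of car4 and the x axis of jig, either way round below 0.2 rad and angle between car4's own z axis and vertical below 0.1 rad) and value of joint peg2 above 0.012 m) or ((horizontal distance between car4 and bay3 below 0.012 m and z of car4 in the frame of bay3 below 0.004 m and angle between the x axis of car4 and the x axis of jig, either way round below 0.2 rad and angle between car4's own z axis and vertical below 0.1 rad) and value of joint peg3 above 0.012 m) or ((horizontal distance between car4 and bay4 below 0.012 m and z of car4 in the frame of bay4 below 0.004 m and angle between the x axis of car4 and the x axis of jig, either way round below 0.2 rad and angle between car4's own z axis and vertical below 0.1 rad) and value of joint peg4 above 0.012 m)) and (value of joint peg1 below 0.004 m or (horizontal distance between car1 and bay1 below 0.012 m and z of car1 in the frame of bay1 below 0.004 m and angle between the x axis of car1 and the x axis of jig, either way round below 0.2 rad and angle between car1's own z axis and vertical below 0.1 rad) or (horizontal distance between car2 and bay1 below 0.012 m and z of car2 in the frame of bay1 below 0.004 m and angle between the x axis of car2 and the x axis of jig, either way round below 0.2 rad and angle between car2's own z axis and vertical below 0.1 rad) or (horizontal distance between car3 and bay1 below 0.012 m and z of car3 in the frame of bay1 below 0.004 m and angle between the x axis of car3 and the x axis of jig, either way round below 0.2 rad and angle between car3's own z axis and vertical below 0.1 rad) or (horizontal distance between car4 and bay1 below 0.012 m and z of car4 in the frame of bay1 below 0.004 m and angle between the x axis of car4 and the x axis of jig, either way round below 0.2 rad and angle between car4's own z axis and vertical below 0.1 rad)) and (value of joint peg2 below 0.004 m or (horizontal distance between car1 and bay2 below 0.012 m and z of car1 in the frame of bay2 below 0.004 m and angle between the x axis of car1 and the x axis of jig, either way round below 0.2 rad and angle between car1's own z axis and vertical below 0.1 rad) or (horizontal distance between car2 and bay2 below 0.012 m and z of car2 in the frame of bay2 below 0.004 m and angle between the x axis of car2 and the x axis of jig, either way round below 0.2 rad and angle between car2's own z axis and vertical below 0.1 rad) or (horizontal distance between car3 and bay2 below 0.012 m and z of car3 in the frame of bay2 below 0.004 m and angle between the x axis of car3 and the x axis of jig, either way round below 0.2 rad and angle between car3's own z axis and vertical below 0.1 rad) or (horizontal distance between car4 and bay2 below 0.012 m and z of car4 in the frame of bay2 below 0.004 m and angle between the x axis of car4 and the x axis of jig, either way round below 0.2 rad and angle between car4's own z axis and vertical below 0.1 rad)) and (value of joint peg3 below 0.004 m or (horizontal distance between car1 and bay3 below 0.012 m and z of car1 in the frame of bay3 below 0.004 m and angle between the x axis of car1 and the x axis of jig, either way round below 0.2 rad and angle between car1's own z axis and vertical below 0.1 rad) or (horizontal distance between car2 and bay3 below 0.012 m and z of car2 in the frame of bay3 below 0.004 m and angle between the x axis of car2 and the x axis of jig, either way round below 0.2 rad and angle between car2's own z axis and vertical below 0.1 rad) or (horizontal distance between car3 and bay3 below 0.012 m and z of car3 in the frame of bay3 below 0.004 m and angle between the x axis of car3 and the x axis of jig, either way round below 0.2 rad and angle between car3's own z axis and vertical below 0.1 rad) or (horizontal distance between car4 and bay3 below 0.012 m and z of car4 in the frame of bay3 below 0.004 m and angle between the x axis of car4 and the x axis of jig, either way round below 0.2 rad and angle between car4's own z axis and vertical below 0.1 rad)) and (value of joint peg4 below 0.004 m or (horizontal distance between car1 and bay4 below 0.012 m and z of car1 in the frame of bay4 below 0.004 m and angle between the x axis of car1 and the x axis of jig, either way round below 0.2 rad and angle between car1's own z axis and vertical below 0.1 rad) or (horizontal distance between car2 and bay4 below 0.012 m and z of car2 in the frame of bay4 below 0.004 m and angle between the x axis of car2 and the x axis of jig, either way round below 0.2 rad and angle between car2's own z axis and vertical below 0.1 rad) or (horizontal distance between car3 and bay4 below 0.012 m and z of car3 in the frame of bay4 below 0.004 m and angle between the x axis of car3 and the x axis of jig, either way round below 0.2 rad and angle between car3's own z axis and vertical below 0.1 rad) or (horizontal distance between car4 and bay4 below 0.012 m and z of car4 in the frame of bay4 below 0.004 m and angle between the x axis of car4 and the x axis of jig, either way round below 0.2 rad and angle between car4's own z axis and vertical below 0.1 rad))), for 0.2 s.
4. the mallet stands upright on its pad, let go (horizontal distance between mallet and pad below 0.02 m and z of mallet in the frame of pad below 0.008 m and angle between mallet's own z axis and vertical below 0.1 rad and contact force between the fingers and mallet below 0.2 N), for 0.2 s.
5. the selector is at the mark with as many dots as cars clamped (((value of joint each of peg1, peg2, peg3, peg4 above 0.012 m and value of joint knob between 2.25 and 2.55 rad) or (value of joint each of peg2, peg3, peg4 above 0.012 m and value of joint peg1 below 0.004 m and value of joint knob between 1.65 and 1.95 rad) or (value of joint each of peg1, peg3, peg4 above 0.012 m and value of joint peg2 below 0.004 m and value of joint knob between 1.65 and 1.95 rad) or (value of joint each of peg1, peg2, peg4 above 0.012 m and value of joint peg3 below 0.004 m and value of joint knob between 1.65 and 1.95 rad) or (value of joint each of peg1, peg2, peg3 above 0.012 m and value of joint peg4 below 0.004 m and value of joint knob between 1.65 and 1.95 rad))), for 0.2 s.
At the end, for the whole second after the job is handed in: Each car flat in a bay (12 mm, 0.2 rad); pegs of occupied bays at least 12 mm down, of an empty bay under 4 mm; mallet upright on its pad within 20 mm of the centre; selector within 0.15 rad of the mark with as many dots as cars; all let go (all of step 3 and all of step 4 and ((value of joint each of peg1, peg2, peg3, peg4 above 0.012 m and value of joint knob between 2.25 and 2.55 rad) or (value of joint each of peg2, peg3, peg4 above 0.012 m and value of joint peg1 below 0.004 m and value of joint knob between 1.65 and 1.95 rad) or (value of joint each of peg1, peg3, peg4 above 0.012 m and value of joint peg2 below 0.004 m and value of joint knob between 1.65 and 1.95 rad) or (value of joint each of peg1, peg2, peg4 above 0.012 m and value of joint peg3 below 0.004 m and value of joint knob between 1.65 and 1.95 rad) or (value of joint each of peg1, peg2, peg3 above 0.012 m and value of joint peg4 below 0.004 m and value of joint knob between 1.65 and 1.95 rad)) and linear speed of mallet below 0.02 m/s); the robot touches nothing.
It fails at once if a peg is pressed with the hand or arm instead of the mallet (contact force between any of the fingers, the arm and peg1 above 2 N or contact force between any of the fingers, the arm and peg2 above 2 N or contact force between any of the fingers, the arm and peg3 above 2 N or contact force between any of the fingers, the arm and peg4 above 2 N).
It fails at once if a bystander (jar, tape roll, swab cup) is pushed more than 60 mm or knocked over (distance of any of jar1, jar2, tape, swabcup from where it was at the start of the episode above 0.06 m or angle between any of jar1, jar2, tape, swabcup's own z axis and vertical above 0.6 rad).
Of car1, car2, car3, car4 only 3 to 4 are there at a start; the rules pass over those that are not, and their reading is None.
At some moment in a run one of car1, car2, car3, car4 may be knocked a few centimetres aside while the robot is not near it.
It also fails if it takes over 210 s, if anything falls off the work surface, if the arm or the gripper's body presses on something with over 40 N, if the wrist force passes 120 N, or if a joint passes its speed limit or range.

## Working session

There is one attempt and no reset: what is moved stays moved. The work goes in short steps, Python scripts to look and compute and a shell command to move; the robot and the scene stay as the last step left them, time stands still between calls to the robot, and variables do not carry over. Pictures are saved under pics/ and viewed, at most 14 in all, crops included, and the job is handed in when it is done.

```bash
mkdir -p pics; ls; python3 - <<'E'
from rig import *
import cv2
for n in("top","side"):
    c=capture(n); cv2.imwrite(f"pics/{n}0.png",c["image"][:,:,::-1])
    print(n,{k:c[k] for k in c if k!="image"})
print(sense())
E
```

```text
pics
top {'fx': 518.2435090714027, 'fy': 518.2435090714027, 'cx': 315.3407549598934, 'cy': 239.84730984820771, 'dist_coeffs': array([-0.14114442,  0.        ,  0.        ,  0.        ,  0.        ]), 'rvec': array([ 2.13310543, -2.19134282,  0.13988625]), 'tvec': array([   9.31976023,  555.22175718, 1037.62763608])}
side {'fx': 575.107137422184, 'fy': 575.107137422184, 'cx': 321.25705257317327, 'cy': 244.05812696422527, 'dist_coeffs': array([-0.05156647,  0.        ,  0.        ,  0.        ,  0.        ]), 'rvec': array([ 0.93513113, -2.27290919,  1.27184397]), 'tvec': array([377.72952279, 295.86778951, 763.91709497])}
{'time_s': 0.1, 'joints': array([-1.34838644e+00,  3.13389299e-01,  1.49838281e+00, -2.11289729e-06,
        1.33100182e+00, -2.23408877e-01]), 'dq': array([-0.00068886, -0.00027926, -0.00390254, -0.0001249 , -0.00149409,
        0.0006777 ]), 'tau': array([ 1.83105731e-03, -4.12903905e+01, -2.60139388e+01, -2.45200135e-04,
        3.05225323e-03, -1.82895423e-05]), 'eef_pos': array([ 226.31072587, -473.46330721,  238.78656079]), 'ee_rot': array([-5.90636020e-04,  9.75258181e-01,  2.21068158e-01, -7.31050762e-07]), 'force': array([-0.5219904 ,  0.82919415, -0.76098748]), 'wrist_torque': array([-0.00389521, -0.02066088, -0.00168517]), 'grip_force': 0.0, 'grip_width': 0.9972092066346682}
```

View pics/top0.png

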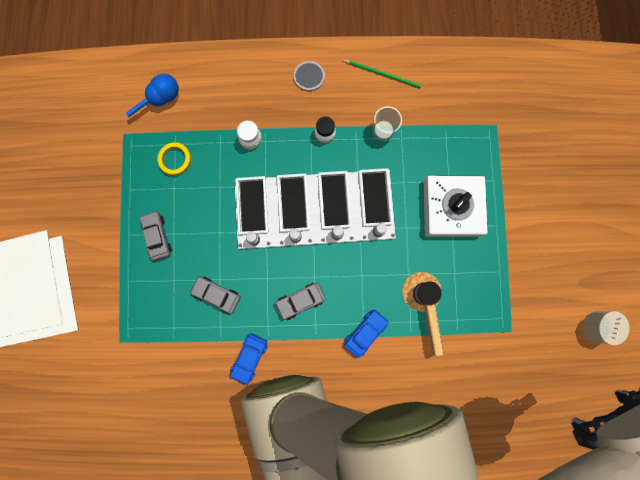

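View pics/side0.png

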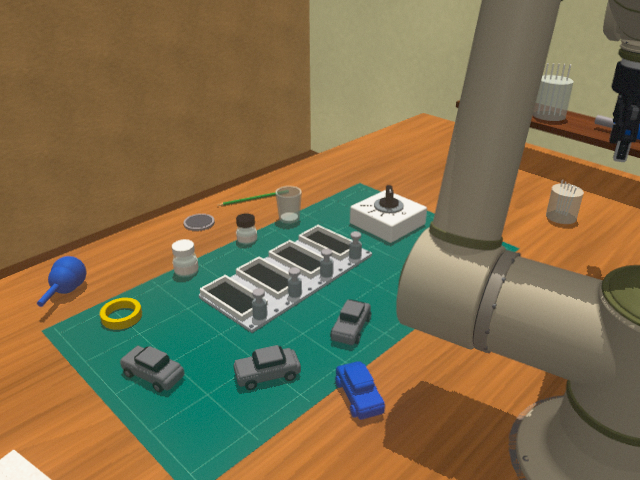

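The look-alikes: grey cars at top-view pixels (155,236), (215,295) and (300,300), which are the ones I want; blue cars at (248,358) and (366,333), which I leave alone. The mallet is at (428,293), not the blue object at (160,90). Next is a rectified close crop to check and measure.

```bash
cat > h.py <<'E'
from rig import *
import numpy as np, cv2
def cam(c):
    return np.array([[c["fx"],0,c["cx"]],[0,c["fy"],c["cy"]],[0,0,1.]]),c["dist_coeffs"],c["rvec"],c["tvec"]
def w2p(c,P):
    K,d,r,t=cam(c); return cv2.projectPoints(np.array(P,float).reshape(-1,1,3),r,t,K,d)[0].reshape(-1,2)
def p2w(c,uv,z):
    K,d,r,t=cam(c); R=cv2.Rodrigues(r)[0]
    q=cv2.undistortPoints(np.array(uv,float).reshape(-1,1,2),K,d).reshape(-1,2)
    D=np.c_[q,np.ones(len(q))]@R; C=-R.T@t
    return C+D*((z-C[2])/D[:,2])[:,None]
def ortho(c,z,x0,x1,y0,y1,s):
    "world plane z; col=(y1-y)*s, row=(x1-x)*s"
    H,W=int((x1-x0)*s),int((y1-y0)*s)
    r,k=np.mgrid[:H,:W]
    P=np.stack([x1-r/s,y1-k/s,np.full(r.shape,float(z))],-1)
    m=w2p(c,P).reshape(H,W,2).astype(np.float32)
    return cv2.remap(c["image"],m[...,0],m[...,1],cv2.INTER_CUBIC)[:,:,::-1].copy()
E
python3 - <<'E'
from h import *
c=capture("top")
o=ortho(c,30,230,620,-330,390,1.1)
for z,nm in((30,"o30"),):
    for x in range(250,620,50): cv2.putText(o,str(x),(0,int((620-x)*1.1)),0,.35,(0,255,255)); cv2.line(o,(0,int((620-x)*1.1)),(799,int((620-x)*1.1)),(0,255,255),1) if x%100==0 else 0
    for y in range(-300,390,100): cv2.line(o,(int((390-y)*1.1),0),(int((390-y)*1.1),600),(0,255,255),1); cv2.putText(o,str(y),(int((390-y)*1.1),10),0,.35,(0,255,255))
    cv2.imwrite("pics/o30.png",o)
E
```

```text
(no output)
```

View pics/o30.png

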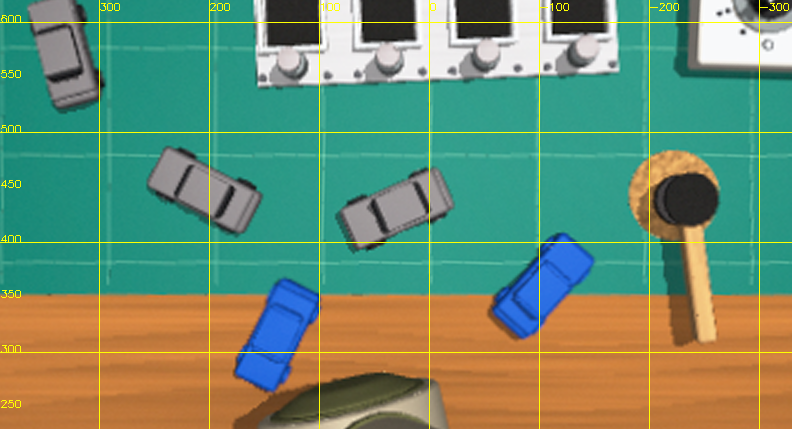

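Confirmed: three grey primer cars at ortho (x,y) ≈ (445,205), (430,30) and (575,340); the two blue ones are decoys. Next I fit all poses by silhouette.

```bash
cat >> h.py <<'E'
from scipy.optimize import minimize
def box(x0,x1,y0,y1,z0,z1): return np.array([[x,y,z] for x in(x0,x1) for y in(y0,y1) for z in(z0,z1)],float)
def disc(r,z0,z1,n=40):
    a=np.linspace(0,2*np.pi,n); return np.array([[r*np.cos(t),r*np.sin(t),z] for t in a for z in(z0,z1)])
CAR=[box(-50,50,-21,21,3,30),box(-28,20,-16.5,16.5,30,44)]
HEAD=[disc(24,0,58)]; HANDLE=[box(-129,-24,-9,9,21,47)]
def place(P,q,z=0):
    C,S=np.cos(q[2]),np.sin(q[2]); return np.c_[q[0]+C*P[:,0]-S*P[:,1],q[1]+S*P[:,0]+C*P[:,1],P[:,2]+z]
def hull(c,P):
    m=np.zeros((480,640),np.uint8); h=cv2.convexHull(w2p(c,P).astype(np.float32))
    cv2.fillConvexPoly(m,np.round(h*16).astype(np.int32),255,cv2.LINE_AA,4); return m
def union(c,parts,q,z=0):
    return np.maximum.reduce([hull(c,place(P,q,z)) for P in parts])
def grey(I):
    h=cv2.cvtColor(I,cv2.COLOR_RGB2HSV); return (h[...,1]<70)&(h[...,2]<190)
def white(I):
    h=cv2.cvtColor(I,cv2.COLOR_RGB2HSV); return (h[...,1]<60)&(h[...,2]>150)
def dark(I): return I.max(2)<75
def wood(I):
    h=cv2.cvtColor(I,cv2.COLOR_RGB2HSV); return (h[...,0]<25)&(h[...,1]>60)&(h[...,2]>190)
def fit(cs,pred,parts,q0,z=0,model=union,roi=14,iters=2):
    q=np.array(q0,float)
    for _ in range(iters):
        T=[]
        for c in cs:
            R=cv2.dilate(model(c,parts,q,z),np.ones((2*roi+1,)*2))>0
            m=(pred(c["image"])&R).astype(np.uint8)
            n,l,s,_c=cv2.connectedComponentsWithStats(m)
            if model is union and n>1: m=(l==1+s[1:,4].argmax()).astype(np.uint8)
            T.append(m.astype(float))
        def cost(p):
            e=0
            for c,t in zip(cs,T):
                m=model(c,parts,p,z)/255.; e+=1-np.minimum(m,t).sum()/np.maximum(m,t).sum()
            return e/len(cs)
        sx=np.array([q,q+[6,0,0],q+[0,6,0],q+[0,0,.12]])
        r=minimize(cost,q,method="Nelder-Mead",options=dict(initial_simplex=sx,xatol=.02,fatol=1e-5)); q=r.x
    return q,r.fun
def bays(c,parts,q,z=0):
    o=np.zeros((480,640),np.uint8)
    for b in(-132,-44,44,132):
        f=[hull(c,place(np.array([[x,y+b,zz] for x in(-56,56) for y in(-27,27)],float)+[parts,0,0],q)) for zz in(8,19)]
        o=np.maximum(o,np.minimum(*f))
    return o
E
python3 - <<'E'
from h import *
t=capture("top");s=capture("side")
P=lambda n,r:print(n,np.round(r[0],3),round(r[1],3))
for g in((445,205,-.5+3.14),(430,30,.3),(575,340,.3-.1)):
    for nm,cs in(("top",[t]),("side",[s]),("both",[t,s])): P(nm,fit(cs,grey,CAR,g))
for nm,cs in(("top",[t]),("side",[s])): P("bays "+nm,fit(cs,dark,0,(625,-20,.03),model=bays))
P("head",fit([t],dark,HEAD,(440,-230,0)))
P("handle",fit([t],wood,HANDLE,(440,-230,.1)))
for nm,cs in(("top",[t]),("side",[s])):P("box "+nm,fit(cs,white,[box(-62.5,62.5,-62.5,62.5,0,45)],(620,-305,0)))
E
```

```text
top [447.413 204.463   4.231] 0.135
side [451.122 203.228   4.098] 0.259
both [447.58  204.342   4.232] 0.203
top [430.559  28.486  -1.151] 0.107
side [433.57   24.165   2.042] 0.219
both [430.809  27.737   2.006] 0.169
top [5.76741e+02 3.34576e+02 2.63000e-01] 0.171
side [5.78595e+02 3.35214e+02 1.91000e-01] 0.265
both [5.77625e+02 3.35577e+02 2.54000e-01] 0.223
bays top [ 6.41634e+02 -5.45300e+00  3.60000e-02] 0.193
bays side [ 6.45227e+02 -7.91200e+00  4.20000e-02] 0.257
head [ 4.39624e+02 -2.31099e+02  1.10000e-01] 0.143
handle [ 4.11578e+02 -2.27719e+02  3.95000e-01] 0.748
box top [ 6.22514e+02 -3.07677e+02  3.00000e-02] 0.284
box side [ 6.61382e+02 -3.60184e+02  1.09000e-01] 0.569
```

```bash
python3 - <<'E'
from h import *
t=capture("top")
I=cv2.resize(t["image"][:,:,::-1],None,fx=4,fy=4,interpolation=cv2.INTER_CUBIC)
def draw(P,q,col):
    h=cv2.convexHull(w2p(t,place(P,q)).astype(np.float32)); cv2.polylines(I,[np.round((h+.5)*4*16-8).astype(np.int32)],True,col,1,cv2.LINE_AA,4)
for q in((447.4,204.5,4.231),(430.6,28.5,-1.151),(576.7,334.6,.263)):
    for P in CAR: draw(P,q,(0,255,255))
q=(641.6,-5.5,.036)
for b in(-132,-44,44,132):
    draw(box(-56,56,b-27,b+27,19,19),q,(0,255,0)); draw(box(-56,56,b-27,b+27,8,8),q,(0,0,255)); draw(disc(11,62,62)+[-73,b,0],q,(255,0,255))
draw(HEAD[0],(439.6,-231.1,.11),(0,255,0)); draw(HANDLE[0],(439.6,-231.1,.11),(0,255,0))
draw(box(-62.5,62.5,-62.5,62.5,45,45),(622.5,-307.7,.03),(0,255,0))
A=I[640:1260,520:1320]; B=I[640:1440,1240:2000]
cv2.imwrite("pics/a.png",A[:600]); cv2.imwrite("pics/b.png",cv2.resize(B,None,fx=.75,fy=.75,interpolation=cv2.INTER_AREA))
E
```

```text
(no output)
```

View pics/a.png

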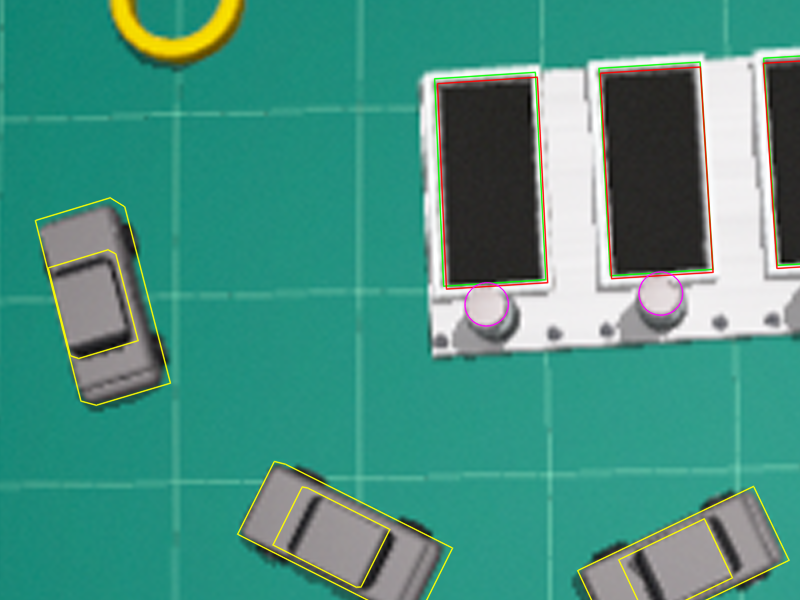

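View pics/b.png

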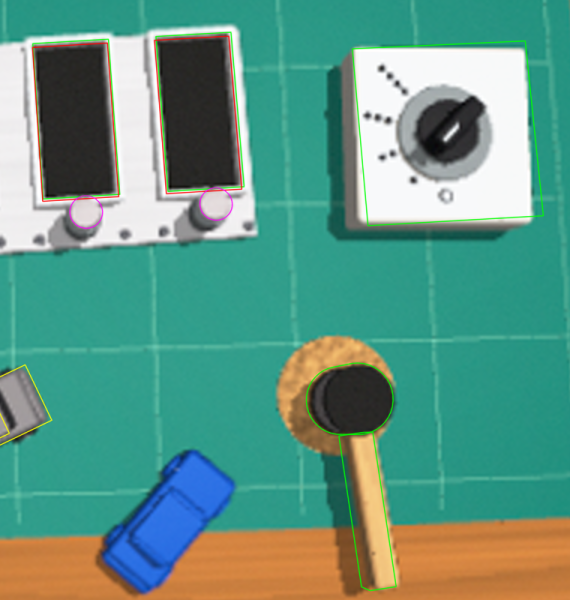

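The overlays fit the cars, bays, pegs and mallet head to about 2 mm. There are three cars, so bay offset -132 stays empty. I go to the middle car first.

```bash
python3 -m handwheel '[[[20.4,50.2,0,0,0,8.85,1],[20.4,50.2,0,0,0,8.85,1],[20.4,50.2,0,0,0,8.85,1],[20.4,50.2,0,0,0,8.85,1],[20.4,50.2,0,0,0,8.85,1]]]' 40; python3 -m handwheel '[[[20.4,50.2,0,0,0,8.85,1],[20.4,50.2,0,0,0,8.85,1],[20.4,50.2,0,0,0,8.85,1],[20.4,50.2,0,0,0,8.85,1],[20.4,50.2,0,0,0,8.85,1],[0,0,-50,0,0,0,1],[0,0,-50,0,0,0,1],[0,0,0,0,0,0,1]]]'
cat > st.py <<'E'
from h import *
import sys
def st():
    s=sense();w,x,y,z=s["ee_rot"]
    psi=2*np.arctan2(y,x)
    print("t",round(s["time_s"],2),"pos",np.round(s["eef_pos"],1),"psi",round(float(psi),3),"tilt",np.round([w,z],3),"q",np.round(s["joints"],2),"F",np.round(s["force"],1),"grip",round(s["grip_width"],3),round(s["grip_force"],1))
    return s["eef_pos"],psi
if __name__=="__main__":
    p,psi=st()
    if len(sys.argv)>1:
        g=[float(a) for a in sys.argv[1:5]]; d=(g[3]-psi+np.pi/2)%np.pi-np.pi/2
        print("go",np.round(np.array(g[:3])-p,1),"turn deg",round(float(np.degrees(d)),2))
E
python3 st.py 430.6 28.5 20 1.99
```

```text
time_s: 0.92
eef_pos: [328.7, -221.1, 239.4]
ee_rot: [0.0, 0.819, 0.574, 0.0]
force: [0.6, -0.5, 0.1]
grip_width: 1.003
grip_force: 0.0
time_s: 1.92
eef_pos: [428.7, 28.7, 137.4]
ee_rot: [-0.003, 0.544, 0.839, -0.001]
force: [0.3, -1.1, 0.3]
grip_width: 0.998
grip_force: 0.0
t 1.93 pos [428.7  28.7 137.4] psi 1.991 tilt [-0.003 -0.001] q [-0.21  0.23  1.9   0.    1.02 -0.63] F [ 0.3 -1.1  0.3] grip 0.998 0.0
go [   1.9   -0.2 -117.4] turn deg -0.03
```

```bash
python3 -m handwheel '[[[2,0,-40,0,0,0,1],[0,0,-40,0,0,0,1],[0,0,-37,0,0,0,1],[0,0,0,0,0,0,1],[0,0,0,0,0,0,-1],[0,0,0,0,0,0,-1],[0,0,0,0,0,0,-1],[0,0,0,0,0,0,-1]]]' 40;python3 -m handwheel '[[[0,0,0,0,0,0,-1],[0,0,0,0,0,0,-1]]]'; python3 st.py
```

```text
time_s: 2.92
eef_pos: [433.1, 28.1, 23.8]
ee_rot: [0.001, 0.544, 0.839, 0.0]
force: [-3.1, 0.5, 12.5]
grip_width: 0.477
grip_force: 39.8
time_s: 3.18
eef_pos: [433.2, 28.1, 23.8]
ee_rot: [0.001, 0.544, 0.839, 0.0]
force: [-2.4, 0.6, 10.7]
grip_width: 0.476
grip_force: 39.8
t 3.17 pos [433.2  28.1  23.8] psi 1.991 tilt [0.001 0.   ] q [-0.21  0.44  1.99 -0.    0.71 -0.63] F [-2.4  0.6 10.7] grip 0.476 39.8
```

```bash
python3 -m handwheel '[[[0,0,10,0,0,0,-1],[0,0,40,0,0,0,-1],[0,0,50,0,0,0,-1],[0,0,0,0,0,0,-1]]]'; python3 st.py 643.2 -49.5 80 0.036; python3 - <<'E'
from h import *
t=capture("top");s=capture("side")
cv2.imwrite("pics/g1.png",np.hstack([cv2.resize(s["image"][180:480,80:480],None,fx=1,fy=1)[:,:,::-1],t["image"][140:440,200:600][:,:,::-1]]))
E
```

```text
time_s: 3.68
eef_pos: [434.0, 28.1, 125.7]
ee_rot: [0.003, 0.544, 0.839, 0.001]
force: [0.2, 0.2, -2.1]
grip_width: 0.475
grip_force: 41.7
t 3.67 pos [434.   28.1 125.7] psi 1.991 tilt [0.003 0.001] q [-0.21  0.25  1.91  0.    0.97 -0.63] F [ 0.2  0.2 -2.1] grip 0.475 41.7
go [209.2 -77.6 -45.7] turn deg 68.01
```

View pics/g1.png

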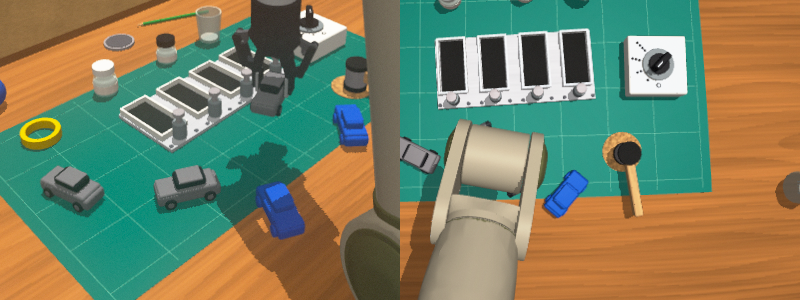

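```bash
python3 -m handwheel '[[[29,-11,0,0,0,9.71,-1],[30,-11,0,0,0,9.71,-1],[30,-11,0,0,0,9.71,-1],[30,-11,0,0,0,9.71,-1],[30,-11,0,0,0,9.71,-1],[30,-11,0,0,0,9.71,-1],[30,-11,0,0,0,9.75,-1],[0,0,0,0,0,0,-1]]]'; python3 st.py 643.2 -49.5 60 0.036
```

```text
time_s: 4.78
eef_pos: [641.6, -49.2, 119.7]
ee_rot: [-0.002, -0.018, 1.0, 0.0]
force: [-0.2, 0.6, -2.1]
grip_width: 0.481
grip_force: 41.7
t 4.78 pos [641.6 -49.2 119.7] psi 3.177 tilt [-0.002  0.   ] q [-0.26  0.68  1.25 -0.    1.21 -1.86] F [-0.2  0.6 -2.1] grip 0.481 41.7
go [  1.6  -0.3 -59.7] turn deg 0.01
```

```bash
python3 -m handwheel '[[[1.5,0,-30,0,0,0,-1],[0,0,-30,0,0,0,-1],[0,0,-10,0,0,0,-1],[0,0,0,0,0,0,-1]]]'; python3 st.py 643.2 -49.5 32 0.036;  python3 - <<'E'
from h import *
s=capture("side"); cv2.imwrite("pics/p1.png",cv2.resize(s["image"][200:360,180:430],None,fx=3,fy=3,interpolation=cv2.INTER_CUBIC)[:,:,::-1])
E
```

```text
time_s: 5.28
eef_pos: [642.3, -48.5, 51.9]
ee_rot: [-0.001, -0.018, 1.0, 0.0]
force: [0.0, 1.7, -1.2]
grip_width: 0.476
grip_force: 41.6
t 5.28 pos [642.3 -48.5  51.9] psi 3.177 tilt [-0.001  0.   ] q [-0.26  0.76  1.3   0.    1.08 -1.86] F [ 0.   1.7 -1.2] grip 0.476 41.6
go [  0.9  -1.  -19.9] turn deg 0.05
```

View pics/p1.png

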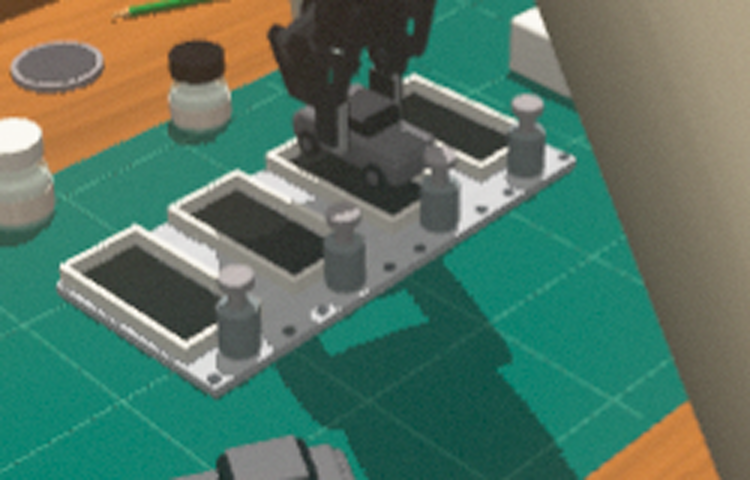

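The side view shows the held car level and lined up over its bay, just behind the peg at crop (438,160). I lower it.

```bash
python3 -m handwheel '[[[1,-1,-8,0,0,0,-1],[0,0,-8,0,0,0,-1],[0,0,-4,0,0,0,-1],[0,0,0,0,0,0,-1]]]'; python3 st.py 643.2 -49.5 32 0.036
```

```text
time_s: 5.82
eef_pos: [643.9, -49.7, 32.2]
ee_rot: [0.0, -0.018, 1.0, -0.0]
force: [-0.5, 0.7, -1.2]
grip_width: 0.48
grip_force: 41.7
t 5.83 pos [643.9 -49.7  32.2] psi 3.177 tilt [ 0. -0.] q [-0.26  0.79  1.31  0.    1.05 -1.86] F [-0.5  0.7 -1.2] grip 0.48 41.7
go [-0.7  0.2 -0.2] turn deg 0.01
```

```bash
python3 -m handwheel '[[[0,0,-2,0,0,0,-1],[0,0,-1,0,0,0,-1],[0,0,0,0,0,0,-1]]]'; python3 -m handwheel '[[[0,0,0,0,0,0,0.3],[0,0,0,0,0,0,1],[0,0,0,0,0,0,1],[0,0,0,0,0,0,1],[0,0,20,0,0,0,1],[0,0,50,0,0,0,1],[0,0,50,0,0,0,1]]]'; python3 st.py 447.4 204.5 20 1.089
```

```text
time_s: 6.2
eef_pos: [644.0, -49.8, 31.8]
ee_rot: [0.0, -0.018, 1.0, -0.0]
force: [-10.3, 0.4, 18.8]
grip_width: 0.478
grip_force: 43.9
time_s: 7.08
eef_pos: [643.9, -49.7, 152.2]
ee_rot: [0.001, -0.018, 1.0, -0.0]
force: [0.2, 0.1, -0.4]
grip_width: 0.997
grip_force: 0.0
t 7.08 pos [643.9 -49.7 152.2] psi 3.177 tilt [ 0.001 -0.   ] q [-0.26  0.65  1.21  0.    1.28 -1.86] F [ 0.2  0.1 -0.4] grip 0.997 0.0
go [-196.5  254.2 -132.2] turn deg 60.34
```

```bash
python3 -m handwheel '[[[-28,36.3,0,0,0,8.62,1],[-28,36.3,0,0,0,8.62,1],[-28,36.3,0,0,0,8.62,1],[-28,36.3,0,0,0,8.62,1],[-28,36.3,0,0,0,8.62,1],[-28,36.3,0,0,0,8.62,1],[-28,36.3,0,0,0,8.62,1],[0,0,0,0,0,0,1]]]'; python3 st.py 447.4 204.5 20 1.089
python3 - <<'E'
from h import *
t=capture("top");s=capture("side")
P=lambda n,r:print(n,np.round(r[0],3),round(r[1],3))
P("C",fit([t],grey,CAR,(576.7,334.6,.263))); P("A side",fit([s],grey,CAR,(451.1,203.2,4.098)));
cv2.imwrite("pics/p2.png",np.hstack([cv2.resize(t["image"][160:270,220:420],None,fx=2,fy=2)[:,:,::-1],cv2.resize(s["image"][180:400,160:560],None,fx=1,fy=1)[:,:,::-1]]))
E
```

```text
time_s: 8.07
eef_pos: [446.6, 206.3, 150.8]
ee_rot: [0.001, -0.52, 0.854, -0.0]
force: [0.3, -0.1, 0.1]
grip_width: 1.0
grip_force: 0.0
t 8.07 pos [446.6 206.3 150.8] psi 4.235 tilt [ 0.001 -0.   ] q [ 0.19  0.33  1.72  0.    1.09 -2.47] F [ 0.3 -0.1  0.1] grip 1.0 0.0
go [   0.8   -1.8 -130.8] turn deg -0.26
C [5.58313e+02 3.29368e+02 2.68000e-01] 0.383
A side [451.503 203.717   4.101] 0.271
```

View pics/p2.png

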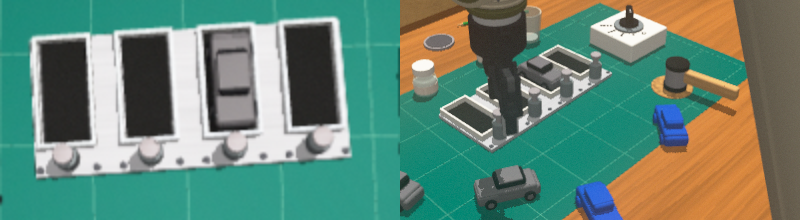

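The first car is seated in its bay (crop (235,75)) and A has not moved. I grasp A.

```bash
python3 -m handwheel '[[[1,-2,-45,0,0,0,1],[0,0,-45,0,0,0,1],[0,0,-39,0,0,0,1],[0,0,0,0,0,0,1],[0,0,0,0,0,0,-1],[0,0,0,0,0,0,-1],[0,0,0,0,0,0,-1],[0,0,0,0,0,0,-1]]]' 40; python3 st.py; python3 -m handwheel '[[[0,0,10,0,0,0,-1],[0,0,40,0,0,0,-1],[0,0,60,0,0,0,-1],[0,0,0,0,0,0,-1]]]'; python3 st.py 640 38.5 52 0.036
```

```text
time_s: 9.18
eef_pos: [449.6, 202.5, 21.8]
ee_rot: [0.001, -0.518, 0.855, -0.0]
force: [-2.0, -0.1, 8.1]
grip_width: 0.483
grip_force: 40.8
t 9.18 pos [449.6 202.5  21.8] psi 4.231 tilt [ 0.001 -0.   ] q [ 0.19  0.54  1.82 -0.    0.78 -2.47] F [-2.  -0.1  8.1] grip 0.483 40.8
time_s: 9.68
eef_pos: [450.9, 202.9, 135.0]
ee_rot: [0.004, -0.518, 0.855, -0.002]
force: [0.6, -0.1, -1.5]
grip_width: 0.478
grip_force: 41.1
t 9.68 pos [450.9 202.9 135. ] psi 4.231 tilt [ 0.004 -0.002] q [ 0.19  0.35  1.73  0.    1.04 -2.47] F [ 0.6 -0.1 -1.5] grip 0.478 41.1
go [ 189.1 -164.4  -83. ] turn deg -60.34
```

```bash
python3 -m handwheel '[[[27,-23.5,0,0,0,-8.62,-1],[27,-23.5,0,0,0,-8.62,-1],[27,-23.5,0,0,0,-8.62,-1],[27,-23.5,0,0,0,-8.62,-1],[27,-23.5,0,0,0,-8.62,-1],[27,-23.5,0,0,0,-8.62,-1],[27,-23.5,0,0,0,-8.62,-1],[0,0,0,0,0,0,-1]]]'; python3 -m handwheel '[[[0,0,-35,0,0,0,-1],[0,0,-35,0,0,0,-1],[0,0,0,0,0,0,-1]]]'; python3 st.py 640 38.5 32 0.036
python3 - <<'E'
from h import *
t=capture("top")
P=lambda n,r:print(n,np.round(r[0],3),round(r[1],3))
P("C",fit([t],grey,CAR,(576.7,334.6,.263)))
E
```

```text
time_s: 10.68
eef_pos: [638.5, 36.2, 129.2]
ee_rot: [-0.0, -0.016, 1.0, -0.0]
force: [0.1, 0.5, -2.0]
grip_width: 0.478
grip_force: 41.0
time_s: 11.05
eef_pos: [635.8, 38.7, 57.7]
ee_rot: [-0.003, -0.019, 1.0, 0.0]
force: [0.7, -0.2, -1.2]
grip_width: 0.479
grip_force: 41.0
t 11.05 pos [635.8  38.7  57.7] psi 3.179 tilt [-0.003  0.   ] q [-0.12  0.74  1.32  0.    1.09 -1.73] F [ 0.7 -0.2 -1.2] grip 0.479 41.0
go [  4.2  -0.2 -25.7] turn deg -0.07
C [5.75469e+02 3.34407e+02 2.60000e-01] 0.171
```

```bash
python3 -m handwheel '[[[4,0,0,0,0,0,-1],[0,0,0,0,0,0,-1],[0,0,-10,0,0,0,-1],[0,0,-8,0,0,0,-1],[0,0,-6,0,0,0,-1],[0,0,0,0,0,0,-1]]]';  python3 st.py 640 38.5 30 0.036
```

```text
time_s: 11.85
eef_pos: [641.6, 37.9, 35.6]
ee_rot: [-0.001, -0.018, 1.0, 0.0]
force: [-0.0, -0.9, -2.9]
grip_width: 0.48
grip_force: 41.1
t 11.85 pos [641.6  37.9  35.6] psi 3.177 tilt [-0.001  0.   ] q [-0.12  0.78  1.32 -0.    1.05 -1.73] F [-0.  -0.9 -2.9] grip 0.48 41.1
go [-1.6  0.6 -5.6] turn deg 0.01
```

```bash
python3 -m handwheel '[[[-1,0,-3,0,0,0,-1],[0,0,-2,0,0,0,-1],[0,0,-1,0,0,0,-1],[0,0,0,0,0,0,-1]]]';python3 st.py 640 38.5 30 0.036; python3 -m handwheel '[[[0,0,0,0,0,0,0.3],[0,0,0,0,0,0,1],[0,0,0,0,0,0,1],[0,0,0,0,0,0,1],[0,0,20,0,0,0,1],[0,0,50,0,0,0,1],[0,0,50,0,0,0,1]]]'; python3 st.py 575.5 334.4 150 0.26
```

```text
time_s: 12.35
eef_pos: [640.9, 37.9, 30.3]
ee_rot: [0.0, -0.018, 1.0, -0.0]
force: [0.1, -0.3, -0.8]
grip_width: 0.479
grip_force: 41.1
t 12.35 pos [640.9  37.9  30.3] psi 3.177 tilt [ 0. -0.] q [-0.12  0.78  1.32 -0.    1.04 -1.73] F [ 0.1 -0.3 -0.8] grip 0.479 41.1
go [-0.9  0.6 -0.3] turn deg 0.01
time_s: 13.22
eef_pos: [640.9, 37.9, 153.2]
ee_rot: [0.001, -0.018, 1.0, -0.0]
force: [1.0, -0.6, 0.6]
grip_width: 1.0
grip_force: 0.0
t 13.22 pos [640.9  37.9 153.2] psi 3.177 tilt [ 0.001 -0.   ] q [-0.12  0.64  1.23  0.    1.27 -1.73] F [ 1.  -0.6  0.6] grip 1.0 0.0
go [-65.4 296.5  -3.2] turn deg 12.85
```

```bash
python3 -m handwheel '[[[-11,49.4,0,0,0,2.14,1],[-11,49.4,0,0,0,2.14,1],[-11,49.4,0,0,0,2.14,1],[-11,49.4,0,0,0,2.14,1],[-11,49.4,0,0,0,2.14,1],[-10,49.4,0,0,0,2.15,1],[0,0,0,0,0,0,1]]]'; python3 st.py 576.5 334.5 20 0.26; python3 - <<'E'
from h import *
t=capture("top");s=capture("side")
P=lambda n,r:print(n,np.round(r[0],3),round(r[1],3))
P("C side",fit([s],grey,CAR,(578.6,335.2,.191)))
cv2.imwrite("pics/p3.png",np.hstack([cv2.resize(t["image"][160:270,220:420],None,fx=2,fy=2)[:,:,::-1],cv2.resize(s["image"][180:400,100:500],None,fx=1,fy=1)[:,:,::-1]]))
E
```

```text
time_s: 14.1
eef_pos: [574.7, 337.5, 151.7]
ee_rot: [0.001, -0.132, 0.991, 0.0]
force: [0.3, -0.6, 0.3]
grip_width: 1.0
grip_force: 0.0
t 14.1 pos [574.7 337.5 151.7] psi 3.406 tilt [0.001 0.   ] q [ 0.36  0.7   1.13  0.    1.31 -1.48] F [ 0.3 -0.6  0.3] grip 1.0 0.0
go [   1.8   -3.  -131.7] turn deg -0.27
C side [5.78035e+02 3.35847e+02 2.07000e-01] 0.288
```

View pics/p3.png

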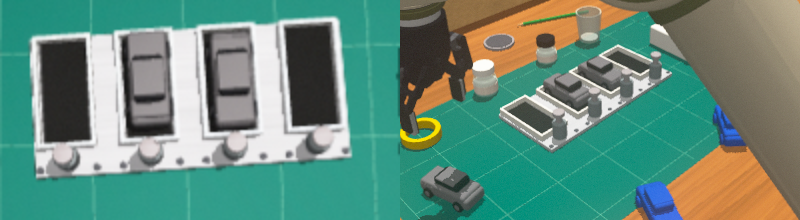

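Two cars are in, at crop (148,80) and (233,80), and C is unmoved. I grasp C.

```bash
python3 -m handwheel '[[[2,-3,-45,0,0,0,1],[0,0,-45,0,0,0,1],[0,0,-40,0,0,0,1],[0,0,0,0,0,0,1],[0,0,0,0,0,0,-1],[0,0,0,0,0,0,-1],[0,0,0,0,0,0,-1],[0,0,0,0,0,0,-1]]]' 40; python3 st.py; python3 -m handwheel '[[[0,0,10,0,0,0,-1],[0,0,40,0,0,0,-1],[0,0,60,0,0,0,-1],[0,0,0,0,0,0,-1]]]'; python3 st.py 636.9 126.4 52 0.036
```

```text
time_s: 15.2
eef_pos: [578.8, 331.7, 22.5]
ee_rot: [0.002, -0.13, 0.992, 0.0]
force: [-1.4, -0.1, 6.8]
grip_width: 0.481
grip_force: 41.7
t 15.2 pos [578.8 331.7  22.5] psi 3.402 tilt [0.002 0.   ] q [ 0.35  0.84  1.23 -0.    1.07 -1.49] F [-1.4 -0.1  6.8] grip 0.481 41.7
time_s: 15.7
eef_pos: [579.9, 332.1, 136.5]
ee_rot: [0.005, -0.13, 0.992, 0.001]
force: [0.6, -0.2, -1.2]
grip_width: 0.483
grip_force: 41.0
t 15.7 pos [579.9 332.1 136.5] psi 3.402 tilt [0.005 0.001] q [ 0.35  0.71  1.15 -0.    1.27 -1.49] F [ 0.6 -0.2 -1.2] grip 0.483 41.0
go [  57.  -205.7  -84.5] turn deg -12.85
```

```bash
python3 -m handwheel '[[[11,-41,0,0,0,-2.57,-1],[11,-41,0,0,0,-2.57,-1],[12,-41,0,0,0,-2.57,-1],[12,-41,0,0,0,-2.57,-1],[12,-41,0,0,0,-2.57,-1],[0,0,0,0,0,0,-1]]]'; python3 -m handwheel '[[[0,0,-35,0,0,0,-1],[0,0,-35,0,0,0,-1],[0,0,0,0,0,0,-1],[0,0,0,0,0,0,-1]]]'; python3 st.py 636.9 126.4 30 0.036
```

```text
time_s: 16.45
eef_pos: [636.2, 123.5, 129.8]
ee_rot: [-0.0, -0.016, 1.0, -0.0]
force: [-0.2, 0.6, -1.0]
grip_width: 0.476
grip_force: 41.0
time_s: 16.95
eef_pos: [636.4, 126.8, 61.8]
ee_rot: [0.001, -0.018, 1.0, 0.0]
force: [-0.1, 0.6, -0.3]
grip_width: 0.484
grip_force: 41.0
t 16.95 pos [636.4 126.8  61.8] psi 3.178 tilt [0.001 0.   ] q [ 0.02  0.75  1.28  0.    1.11 -1.59] F [-0.1  0.6 -0.3] grip 0.484 41.0
go [  0.5  -0.4 -31.8] turn deg -0.03
```

```bash
python3 -m handwheel '[[[0,0,-12,0,0,0,-1],[0,0,-10,0,0,0,-1],[0,0,-4,0,0,0,-1],[0,0,-3,0,0,0,-1],[0,0,-2,0,0,0,-1],[0,0,0,0,0,0,-1]]]';python3 st.py 636.9 126.4 30 0.036; python3 -m handwheel '[[[0,0,0,0,0,0,0.3],[0,0,0,0,0,0,1],[0,0,0,0,0,0,1],[0,0,0,0,0,0,1],[0,0,20,0,0,0,1],[0,0,50,0,0,0,1],[0,0,50,0,0,0,1]]]'; python3 st.py 393.9 -236 150 0.11
```

```text
time_s: 17.7
eef_pos: [635.9, 126.3, 30.5]
ee_rot: [0.0, -0.018, 1.0, -0.0]
force: [-4.7, -0.7, 6.6]
grip_width: 0.481
grip_force: 42.0
t 17.7 pos [635.9 126.3  30.5] psi 3.178 tilt [ 0. -0.] q [ 0.02  0.79  1.3  -0.    1.05 -1.59] F [-4.7 -0.7  6.6] grip 0.481 42.0
go [ 1.   0.1 -0.5] turn deg 0.0
time_s: 18.58
eef_pos: [635.9, 126.3, 152.2]
ee_rot: [0.001, -0.018, 1.0, -0.0]
force: [1.1, -0.4, 0.2]
grip_width: 1.001
grip_force: 0.0
t 18.57 pos [635.9 126.3 152.2] psi 3.177 tilt [ 0.001 -0.   ] q [ 0.02  0.65  1.2  -0.    1.28 -1.59] F [ 1.1 -0.4  0.2] grip 1.001 0.0
go [-242.  -362.3   -2.2] turn deg 4.25
```

```bash
python3 -m handwheel '[[[-30,-45,0,0,0,0.5,1],[-30,-45,0,0,0,0.5,1],[-30,-45,0,0,0,0.5,1],[-30,-45,0,0,0,0.5,1],[-30,-45,0,0,0,0.5,1],[-30,-45,0,0,0,0.5,1],[-30,-45,0,0,0,0.6,1],[-30,-45,0,0,0,0.6,1]]]'; python3 -m handwheel '[[[0,0,0,0,0,0,1]]]'; python3 - <<'E'
from h import *
t=capture("top");s=capture("side")
P=lambda n,r:print(n,np.round(r[0],3),round(r[1],3))
def wood2(I):
    h=cv2.cvtColor(I,cv2.COLOR_RGB2HSV); return (h[...,0]<25)&(h[...,1]>40)&(h[...,1]<140)&(h[...,2]>170)
P("handle",fit([t],wood2,HANDLE,(439.6,-231.1,.12),roi=6))
A=cv2.resize(t["image"][160:360,220:500],None,fx=2,fy=2)[:,:,::-1]
B=s["image"][80:480,160:400][:,:,::-1]
cv2.imwrite("pics/p4.png",np.hstack([A,B]))
E
python3 st.py 393.9 -236 150 .11
```

```text
time_s: 19.58
eef_pos: [395.0, -235.2, 150.8]
ee_rot: [0.001, -0.055, 0.998, -0.001]
force: [1.4, -0.4, -0.3]
grip_width: 1.003
grip_force: 0.0
time_s: 19.7
eef_pos: [394.6, -236.3, 150.7]
ee_rot: [0.001, -0.052, 0.999, -0.001]
force: [0.1, 0.0, -0.2]
grip_width: 1.001
grip_force: 0.0
handle [ 408.281 -318.396   -0.745] 0.289
t 19.8 pos [ 396.  -233.9  150.3] psi 3.25 tilt [ 0.001 -0.   ] q [-0.79  0.27  1.81  0.    1.06 -2.47] F [ 0.6 -0.5 -0.4] grip 1.001 0.0
go [-2.1 -2.1 -0.3] turn deg 0.12
```

View pics/p4.png

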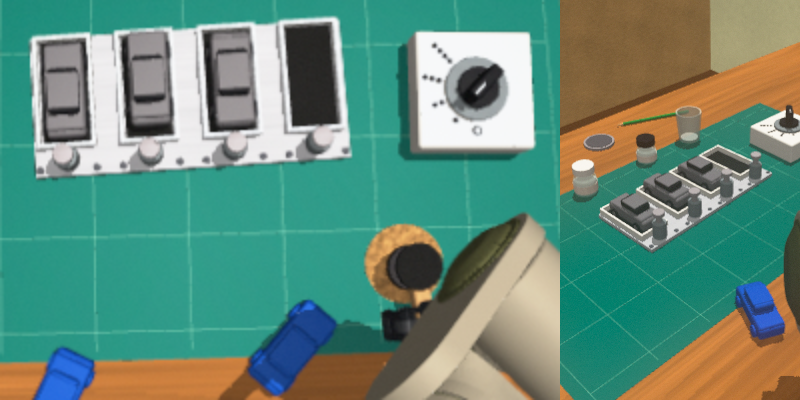

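All three cars are in their bays (crop (65,85), (148,80), (233,80)) and the right bay is empty. I grip the mallet handle and compute the pad centre.

```bash
python3 -m handwheel '[[[-2,-2,-45,0,0,0.5,1],[0,0,-40,0,0,0,1],[0,0,-24,0,0,0,1],[0,0,0,0,0,0,1],[0,0,0,0,0,0,1]]]'; python3 st.py 393.9 -236.5 27 .12; python3 - <<'E'
from h import *
t=capture("top")
print(p2w(t,[[421.7,291.3]],2))
def cork(I):
    h=cv2.cvtColor(I,cv2.COLOR_RGB2HSV); return (h[...,0]<25)&(h[...,1]>60)
print(fit([t],lambda I:cork(I)|dark(I),[disc(42,0,2)],(445,-224,0),roi=3))
E
```

```text
time_s: 20.42
eef_pos: [394.7, -235.7, 41.5]
ee_rot: [0.001, -0.059, 0.998, -0.001]
force: [-0.4, 0.3, 0.4]
grip_width: 1.001
grip_force: 0.0
t 20.43 pos [ 394.7 -235.7   41.5] psi 3.261 tilt [ 0.001 -0.001] q [-0.79  0.45  1.91  0.    0.79 -2.48] F [-0.4  0.3  0.4] grip 1.001 0.0
go [ -0.8  -0.8 -14.5] turn deg 0.06
[[ 443.20608762 -228.53107577    2.        ]]
(array([ 4.43320213e+02, -2.29513555e+02,  1.99293036e-01]), np.float64(0.15799564751885287))
```

```bash
python3 -m handwheel '[[[-0.5,-0.5,-14,0,0,0,1],[0,0,0,0,0,0,0],[0,0,0,0,0,0,-1],[0,0,0,0,0,0,-1],[0,0,0,0,0,0,-1],[0,0,0,0,0,0,-1],[0,0,0,0,0,0,-1],[0,0,0,0,0,0,-1]]]' 110; python3 st.py; python3 -m handwheel '[[[0,0,10,0,0,0,-1],[0,0,40,0,0,0,-1],[0,0,50,0,0,0,-1],[0,0,0,0,0,0,-1]]]'; python3 st.py 523.9 -58 137 .036
```

```text
time_s: 21.48
eef_pos: [393.4, -236.3, 26.7]
ee_rot: [0.0, -0.059, 0.998, -0.0]
force: [-0.9, 0.5, 5.5]
grip_width: 0.191
grip_force: 107.2
t 21.48 pos [ 393.4 -236.3   26.7] psi 3.26 tilt [ 0. -0.] q [-0.8   0.48  1.91 -0.    0.75 -2.49] F [-0.9  0.5  5.5] grip 0.191 107.2
time_s: 21.98
eef_pos: [394.5, -237.2, 129.5]
ee_rot: [0.002, -0.059, 0.998, -0.003]
force: [0.1, -0.7, -4.2]
grip_width: 0.193
grip_force: 108.3
t 21.98 pos [ 394.5 -237.2  129.5] psi 3.26 tilt [ 0.002 -0.003] q [-0.8   0.3   1.84 -0.    1.   -2.49] F [ 0.1 -0.7 -4.2] grip 0.193 108.3
go [129.4 179.2   7.5] turn deg -4.7
```

```bash
python3 -m handwheel '[[[21.5,30.5,0,0,0,-0.8,-1],[21.5,30.5,0,0,0,-0.8,-1],[21.5,30.5,0,0,0,-0.8,-1],[21.5,30.5,0,0,0,-0.8,-1],[21.5,30.5,0,0,0,-0.8,-1],[21.5,30.5,0,0,0,-0.8,-1],[0,0,0,0,0,0,-1],[0,0,0,0,0,0,-1]]]'; python3 st.py 523.7 -53.8 90 .036;python3 - <<'E'
from h import *
t=capture("top")
def g2(I):
    h=cv2.cvtColor(I,cv2.COLOR_RGB2HSV); return (h[...,1]<70)&(h[...,2]<165)&(h[...,2]>80)
for b in((636.9,126.4),(640,38.5),(643.2,-49.5)):
    q,e=fit([t],g2,CAR,(*b,.036),z=8,roi=1); print(np.round(q,2),np.round(q[:2]-b,1),round(e,2))
I=ortho(t,40,500,720,-200,200,2); cv2.imwrite("pics/p5.png",I)
E
```

```text
time_s: 22.98
eef_pos: [521.6, -53.3, 125.3]
ee_rot: [-0.001, -0.017, 1.0, 0.0]
force: [-0.6, 0.3, -3.1]
grip_width: 0.195
grip_force: 108.4
t 22.98 pos [521.6 -53.3 125.3] psi 3.176 tilt [-0.001  0.   ] q [-0.33  0.43  1.65 -0.    1.07 -1.93] F [-0.6  0.3 -3.1] grip 0.195 108.4
go [  2.1  -0.5 -35.3] turn deg 0.1
[6.3734e+02 1.2766e+02 6.0000e-02] [0.4 1.3] 0.23
[6.4689e+02 3.5310e+01 4.0000e-02] [ 6.9 -3.2] 0.25
[ 6.4292e+02 -4.9950e+01 -8.0000e-02] [-0.3 -0.4] 0.52
```

View pics/p5.png

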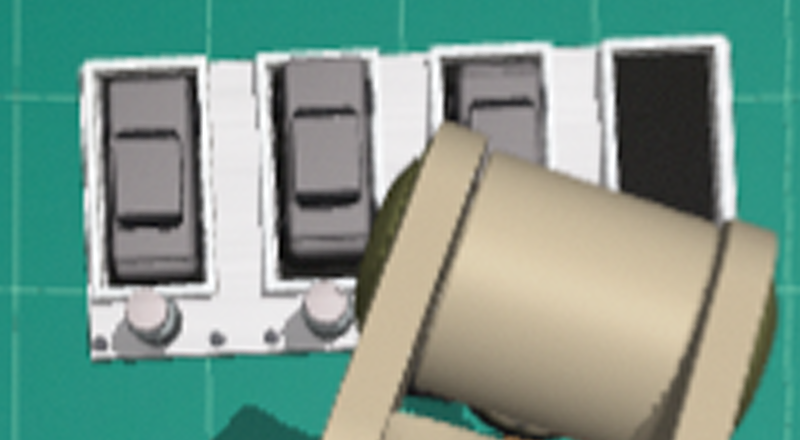

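In the rectified view at z≈40, car ends at rows 75–275 and 58–258 give centres x≈632 and 641. Both are within 5 mm of their bay centres, so I press the first peg.

```bash
python3 -m handwheel '[[[2,-0.5,-15,0,0,0,-1],[0,0,-15,0,0,0,-1],[0,0,-5,0,0,0,-1],[0,0,-4,0,0,0,-1],[0,0,-4,0,0,0,-1],[0,0,-4,0,0,0,-1],[0,0,0,0,0,0,-1]]]'; python3 st.py 523.7 -53.8 71.7 .036
```

```text
time_s: 23.9
eef_pos: [524.5, -53.7, 79.2]
ee_rot: [0.0, -0.017, 1.0, -0.0]
force: [-0.3, 0.7, -3.0]
grip_width: 0.19
grip_force: 108.7
t 23.9 pos [524.5 -53.7  79.2] psi 3.176 tilt [ 0. -0.] q [-0.32  0.5   1.68  0.    0.96 -1.93] F [-0.3  0.7 -3. ] grip 0.19 108.7
go [-0.8 -0.1 -7.5] turn deg 0.11
```

```bash
for i in 1 2; do python3 -m handwheel '[[[0,0,-3,0,0,0,-1]]]' | grep -E "eef|force: \["; done; python3 -m handwheel '[[[0,0,-2,0,0,0,-1],[0,0,-1,0,0,0,-1]]]' | grep -E "eef|force: \["; python3 -m handwheel '[[[0,0,-1.5,0,0,0,-1],[0,0,0,0,0,0,-1]]]' | grep -E "eef|force: \["
```

```text
eef_pos: [524.6, -53.7, 76.6]
force: [-2.7, 0.2, 2.5]
eef_pos: [524.6, -53.7, 73.4]
force: [-3.4, 0.3, 2.5]
eef_pos: [524.5, -53.8, 71.3]
force: [-9.9, 0.7, 19.4]
eef_pos: [524.5, -53.8, 71.1]
force: [-14.8, 0.6, 26.7]
```

Force rose from 2.5 N to 27 N at z≈71, so the peg has bottomed out. Next peg.

```bash
python3 -m handwheel '[[[0,0,25,0,0,0,-1],[0,0,25,0,0,0,-1],[-2,44,0,0,0,0,-1],[-2,44,0,0,0,0,-1],[0,0,0,0,0,0,-1],[0,0,0,0,0,0,-1]]]'>/dev/null; python3 st.py 520.5 34.2 90 .036; python3 - <<'E'
from h import *
t=capture("top");s=capture("side")
cv2.imwrite("pics/p6.png",cv2.resize(s["image"][170:370,180:430],None,fx=3,fy=3,interpolation=cv2.INTER_CUBIC)[:,:,::-1])
E
```

```text
t 25.4 pos [520.4  34.1 118.4] psi 3.176 tilt [-0. -0.] q [-0.16  0.43  1.66 -0.    1.04 -1.76] F [-0.5 -0.4 -3.3] grip 0.195 108.8
go [  0.1   0.1 -28.4] turn deg 0.1
```

View pics/p6.png

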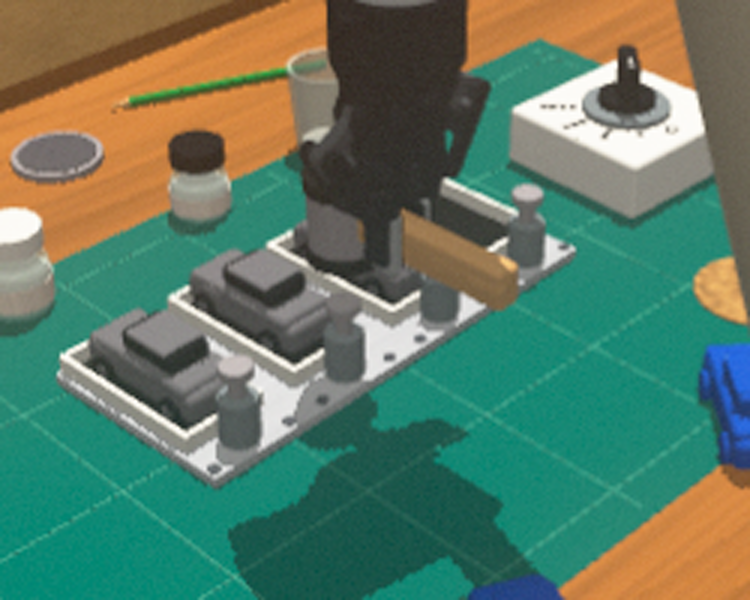

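The mallet is still level in the grip and the cars are seated. I press the next two pegs.

```bash
python3 -m handwheel '[[[0,0,-15,0,0,0,-1],[0,0,-12,0,0,0,-1],[0,0,-4,0,0,0,-1],[0,0,-4,0,0,0,-1],[0,0,-4,0,0,0,-1],[0,0,-4,0,0,0,-1]]]'| grep -E "eef|force: \["; python3 -m handwheel '[[[0,0,-3,0,0,0,-1],[0,0,-1.5,0,0,0,-1],[0,0,-1,0,0,0,-1],[0,0,0,0,0,0,-1]]]' | grep -E "eef|force: \["
```

```text
eef_pos: [520.4, 34.3, 75.9]
force: [-3.7, 0.2, 2.9]
eef_pos: [520.4, 34.2, 71.4]
force: [-10.4, -1.4, 14.2]
```

```bash
python3 st.py 520.5 34.2 71 .036
```

```text
t 26.75 pos [520.4  34.2  71.4] psi 3.176 tilt [ 0. -0.] q [-0.16  0.5   1.7  -0.    0.94 -1.76] F [-10.4  -1.4  14.2] grip 0.194 111.7
go [ 0.1 -0.  -0.4] turn deg 0.1
```

```bash
python3 -m handwheel '[[[0,0,-1.5,0,0,0,-1],[0,0,0,0,0,0,-1]]]' | grep -E "eef|force: \["; python3 -m handwheel '[[[0,0,25,0,0,0,-1],[0,0,25,0,0,0,-1],[-1.5,44,0,0,0,0,-1],[-1.5,44,0,0,0,0,-1],[0,0,0,0,0,0,-1],[0,0,0,0,0,0,-1]]]'>/dev/null; python3 st.py 517.4 122.1 71 .036
```

```text
eef_pos: [520.4, 34.2, 71.1]
force: [-16.7, -1.0, 27.4]
t 27.75 pos [517.4 122.1 118.5] psi 3.176 tilt [-0. -0.] q [ 0.01  0.45  1.63 -0.    1.05 -1.59] F [-0.5 -0.3 -3.7] grip 0.191 109.1
go [ -0.   -0.  -47.5] turn deg 0.1
```

```bash
python3 -m handwheel '[[[0,0,-15,0,0,0,-1],[0,0,-12,0,0,0,-1],[0,0,-4,0,0,0,-1],[0,0,-4,0,0,0,-1],[0,0,-4,0,0,0,-1],[0,0,-4,0,0,0,-1]]]'| grep -E "eef|force: \["; python3 -m handwheel '[[[0,0,-3,0,0,0,-1],[0,0,-1.5,0,0,0,-1],[0,0,-1,0,0,0,-1],[0,0,-1.5,0,0,0,-1],[0,0,0,0,0,0,-1]]]' | grep -E "eef|force: \["; python3 -m handwheel '[[[0,0,25,0,0,0,-1],[0,0,25,0,0,0,-1],[-12,-30,0,0,0,0,-1],[-12,-50,0,0,0,0,-1],[-12,-50,0,0,0,0,-1],[-12,-50,0,0,0,0,-1],[-12,-50,0,0,0,0,-1],[0,0,0,0,0,0,-1]]]'>/dev/null; python3 st.py 396 -235.5 90 .119; python3 - <<'E'
from h import *
t=capture("top");s=capture("side")
A=cv2.resize(s["image"][180:370,180:430],None,fx=2,fy=2,interpolation=cv2.INTER_CUBIC)[:,:,::-1]
B=ortho(t,45,530,720,-170,170,.85); B=cv2.resize(B,(300,168))
T=np.zeros((380,300,3),np.uint8);T[:168]=B
C=cv2.resize(t["image"][165:245,415:495],None,fx=2.6,fy=2.6,interpolation=cv2.INTER_CUBIC)[:,:,::-1]; T[170:170+C.shape[0],:C.shape[1]]=C
cv2.imwrite("pics/p7.png",np.hstack([A,T]))
E
```

```text
eef_pos: [517.5, 122.2, 75.9]
force: [-3.5, -2.5, 2.1]
eef_pos: [517.4, 122.3, 71.1]
force: [-15.1, -4.3, 26.5]
t 30.12 pos [ 457.  -110.3  118.6] psi 3.171 tilt [ 0. -0.] q [-0.49  0.33  1.82  0.    0.99 -2.09] F [-0.5 -0.2 -2.9] grip 0.195 109.3
go [ -61.  -125.2  -28.6] turn deg 5.12
```

View pics/p7.png

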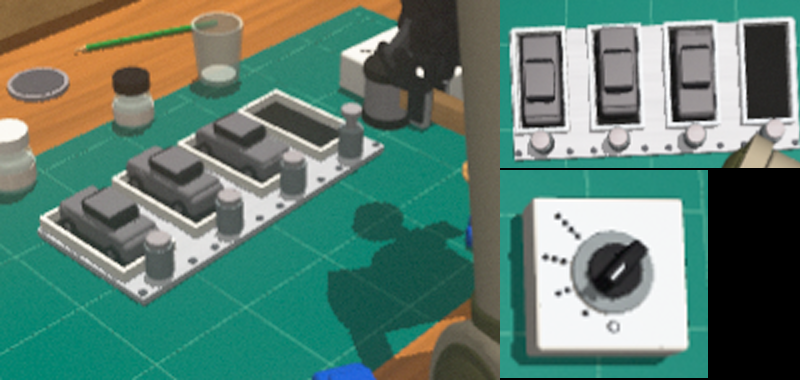

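All three occupied pegs are down (crop (160,240), (230,200), (293,160)), the empty bay's peg at (352,115) is up, and all cars are seated. I return the mallet to its pad.

```bash
python3 -m handwheel '[[[-20,-41,0,0,0,1.7,-1],[-20,-41,0,0,0,1.7,-1],[-21,-43,0,0,0,1.7,-1],[0,0,0,0,0,0,-1],[0,0,-30,0,0,0,-1],[0,0,-30,0,0,0,-1],[0,0,0,0,0,0,-1]]]'>/dev/null;  python3 st.py 395.8 -235.5 27 .119
```

```text
t 31.1 pos [ 396.2 -230.5   57.4] psi 3.267 tilt [-0.001  0.002] q [-0.78  0.42  1.9   0.    0.83 -2.48] F [-0.4 -1.1 -2.6] grip 0.192 109.2
go [ -0.4  -5.  -30.4] turn deg -0.34
```

```bash
python3 -m handwheel '[[[0,-5,-15,0,0,0,-1],[0,0,-8,0,0,0,-1],[0,0,-4,0,0,0,-1],[0,0,-2,0,0,0,-1],[0,0,-1,0,0,0,-1],[0,0,0,0,0,0,-1]]]' | grep -E "eef|force: \[";  python3 st.py 395.8 -235.5 26.7 .119
```

```text
eef_pos: [396.4, -237.8, 28.9]
force: [-0.6, 0.2, -4.0]
t 31.85 pos [ 396.4 -237.8   28.9] psi 3.265 tilt [ 0. -0.] q [-0.79  0.48  1.9  -0.    0.76 -2.49] F [-0.6  0.2 -4. ] grip 0.193 109.5
go [-0.6  2.3 -2.2] turn deg -0.23
```

```bash
python3 -m handwheel '[[[0,1.5,-1,0,0,0,-1],[0,0,-1,0,0,0,-1],[0,0,-0.5,0,0,0,-1],[0,0,0,0,0,0,-1]]]' | grep -E "eef|force: \["; python3 -m handwheel '[[[0,0,0,0,0,0,-0.3],[0,0,0,0,0,0,0.3],[0,0,0,0,0,0,0.8],[0,0,0,0,0,0,0.8],[0,0,0,0,0,0,0.8],[0,0,10,0,0,0,0.8],[0,0,50,0,0,0,0.8],[0,0,50,0,0,0,0.8]]]' 60; python3 -m handwheel '[[[30,-10,20,0,0,0,1],[40,-10,20,0,0,0,1],[0,0,0,0,0,0,1]]]'; python3 st.py; python3 - <<'E'
from h import *
t=capture("top");s=capture("side")
P=lambda n,r:print(n,np.round(r[0],3),round(r[1],3))
P("head",fit([t],dark,HEAD,(441,-231,.12),z=2,roi=5))
A=t["image"][150:370,220:510][:,:,::-1]
cv2.imwrite("pics/p8.png",cv2.resize(A,None,fx=2.6,fy=2.6,interpolation=cv2.INTER_CUBIC))
E
```

```text
eef_pos: [396.3, -236.1, 26.7]
force: [-3.6, 3.3, 5.3]
time_s: 33.35
eef_pos: [396.2, -236.0, 138.2]
ee_rot: [-0.0, -0.061, 0.998, 0.0]
force: [0.4, -0.5, -0.1]
grip_width: 0.9
grip_force: 0.0
time_s: 33.72
eef_pos: [468.2, -256.8, 178.1]
ee_rot: [0.001, -0.062, 0.998, -0.001]
force: [-1.2, 0.3, 0.1]
grip_width: 1.002
grip_force: 0.0
t 33.73 pos [ 468.2 -256.8  178.1] psi 3.266 tilt [ 0.001 -0.001] q [-0.72  0.39  1.56  0.    1.19 -2.42] F [-1.2  0.3  0.1] grip 1.002 0.0
head [ 4.55279e+02 -2.29148e+02 -3.00000e-02] 0.47
```

```bash
python3 - <<'E'
from h import *
t=capture("top"); live=t["image"]; t["image"]=cv2.imread("pics/top0.png")[:,:,::-1].copy()
def w3(I):
    h=cv2.cvtColor(I,cv2.COLOR_RGB2HSV); return (h[...,1]<50)&(h[...,2]>105)
def filled(c,p,q,z): return union(c,p,q,z)
B=[box(-62.5,62.5,-62.5,62.5,0,45)]
R=hull(t,place(B[0],(622,-308,0)));R=cv2.dilate(R,np.ones((15,15)))
m=((w3(t["image"])&(R>0))*255).astype(np.uint8)
cn=max(cv2.findContours(m,cv2.RETR_EXTERNAL,cv2.CHAIN_APPROX_NONE)[0],key=cv2.contourArea)
F=np.zeros_like(m);cv2.drawContours(F,[cn],-1,255,-1)
q,e=fit([t],lambda I:F>0,B,(622,-308,0)); print("box",np.round(q,3),round(e,3))
# white line + bar in top pic
def px(P): return w2p(t,place(np.array(P,float),q))
print("grip axis px",px([[0,0,45],[0,0,89]]))
best=[]
for a in np.arange(0,3.15,.05):
    P=place(box(-21,21,-7,7,57,89),(0,0,-a)); mm=hull(t,place(P,q))>0
    P2=place(box(-21,21,-7,7,89,89),(0,0,-a)); m2=hull(t,place(P2,q))>0
    d=t["image"].max(2); best.append((round(d[m2].mean(),1),round(a,2)))
print(sorted(best)[:6])
h=cv2.resize(t["image"][165:245,415:495],None,fx=5,fy=5,interpolation=cv2.INTER_CUBIC)[:,:,::-1].copy()
def dr(P,col):
    hh=cv2.convexHull(px(P).astype(np.float32)).reshape(-1,2); cv2.polylines(h,[np.round((hh-[415,165]+.5)*5).astype(np.int32)],True,col,1)
dr(box(-62.5,62.5,-62.5,62.5,45,45),(0,255,0)); a=sorted(best)[0][1]; dr(place(box(-21,21,-7,7,89,89),(0,0,-a)),(0,255,255))
for a in(.6,1.2,1.8,2.4): dr([[-50*np.cos(a),50*np.sin(a),45],[0,0,45]],(0,0,255))
L=cv2.resize(live[250:370,390:490],(333,400),interpolation=cv2.INTER_CUBIC)[:,:,::-1]
cv2.imwrite("pics/k.png",np.hstack([h,L]))
E
```

```text
box [ 6.21964e+02 -3.05446e+02  2.00000e-02] 0.086
grip axis px [[457.82422704 203.76817577]
 [463.84490088 199.62263768]]
[(np.float64(81.0), np.float64(0.85)), (np.float64(83.2), np.float64(0.9)), (np.float64(83.7), np.float64(0.75)), (np.float64(84.0), np.float64(0.65)), (np.float64(84.1), np.float64(1.0)), (np.float64(84.3), np.float64(0.8))]
```

View pics/k.png

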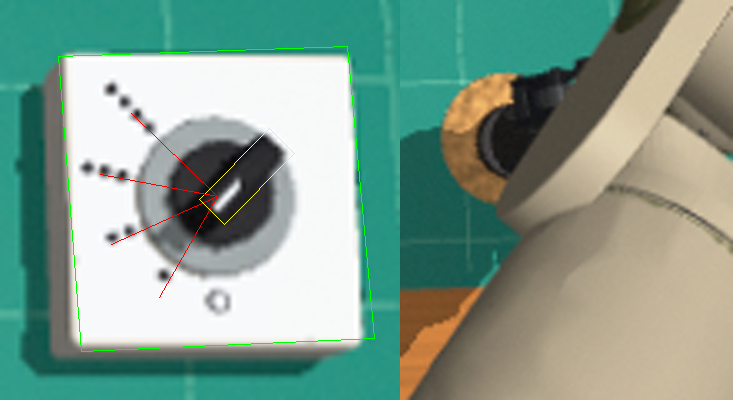

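The box overlay matches. The pointer lies at lower left (white line at (215,207)–(240,180)), so angle ≈0.82, and three dots need about 0.98 rad more clockwise. The mallet head sits on the pad. I go to the knob.

```bash
python3 -m handwheel '[[[25.5,-8,0,0,0,-9,1],[25.5,-8,0,0,0,-9,1],[25.5,-8,0,0,0,-9,1],[25.5,-8,0,0,0,-9,1],[25.5,-8,0,0,0,-9,1],[25.5,-8,0,0,0,-9,1],[0,0,0,0,0,0,1],[0,0,0,0,0,0,1]]]' >/dev/null;  python3 st.py 621 -304.5 72 2.32
```

```text
t 34.88 pos [ 618.4 -304.   176. ] psi 2.324 tilt [-0.001  0.   ] q [-0.63  0.73  1.   -0.    1.41 -1.38] F [-0.1  0.4 -0.1] grip 1.0 0.0
go [   2.6   -0.5 -104. ] turn deg -0.22
```

```bash
python3 -m handwheel '[[[2.5,-0.5,-40,0,0,0,1],[0,0,-35,0,0,0,1],[0,0,-29,0,0,0,1],[0,0,0,0,0,0,1],[0,0,0,0,0,0,1]]]' >/dev/null;  python3 st.py 621 -304.5 72 2.32;  python3 -m handwheel '[[[0,0,0,0,0,0,0],[0,0,0,0,0,0,-1],[0,0,0,0,0,0,-1],[0,0,0,0,0,0,-1],[0,0,0,0,0,0,-1],[0,0,0,0,0,0,-1],[0,0,0,0,0,0,-1]]]' 50 >/dev/null;  python3 st.py 621 -304.5 72 1.345
```

```text
t 35.5 pos [ 622.1 -305.1   74.2] psi 2.323 tilt [ 0.001 -0.   ] q [-0.62  0.83  1.1  -0.    1.21 -1.38] F [-0.3  0.1 -0.4] grip 1.0 0.0
go [-1.1  0.6 -2.2] turn deg -0.15
t 36.38 pos [ 622.1 -304.5   72.6] psi 2.322 tilt [0. 0.] q [-0.62  0.83  1.1   0.    1.21 -1.38] F [1.3 2.9 3.8] grip 0.152 51.1
go [-1.1  0.  -0.6] turn deg -55.99
```

```bash
python3 -m handwheel '[[[0,0,0,0,0,-7,-1],[0,0,0,0,0,-7,-1],[0,0,0,0,0,-7,-1],[0,0,0,0,0,-7,-1],[0,0,0,0,0,-7,-1],[0,0,0,0,0,-7,-1],[0,0,0,0,0,-7,-1],[0,0,0,0,0,-7,-1]]]' >/dev/null; python3 -m handwheel '[[[0,0,0,0,0,0,-1],[0,0,0,0,0,0,-1]]]' >/dev/null; python3 st.py 621 -304.5 72 1.345
```

```text
t 37.62 pos [ 620.6 -305.    72.5] psi 1.345 tilt [-0.001 -0.001] q [-0.63  0.83  1.1  -0.    1.21 -0.4 ] F [-7.2  1.7  6.7] grip 0.147 51.7
go [ 0.4  0.5 -0.5] turn deg 0.02
```

Release, rise, move clear, and check numerically.

```bash
python3 -m handwheel '[[[0,0,0,0,0,0,0.3],[0,0,0,0,0,0,1],[0,0,0,0,0,0,1],[0,0,0,0,0,0,1],[0,0,20,0,0,0,1],[0,0,50,0,0,0,1],[0,0,60,0,0,0,1]]]' >/dev/null; python3 -m handwheel '[[[-40,-20,30,0,0,0,1],[-50,-30,10,0,0,0,1],[-50,-50,0,0,0,0,1],[-50,-50,0,0,0,0,1],[-40,-50,0,0,0,0,1],[-40,-40,0,0,0,0,1],[0,0,0,0,0,0,1]]]'; python3 - <<'E'
from h import *
t=capture("top")
q=(620.8,-304.,.005); d=t["image"].max(2); b=[]
for a in np.arange(.3,3,.05):
    m=hull(t,place(place(box(-21,21,-7,7,60,89),(0,0,-a)),q))>0; b.append((round(d[m].mean(),1),round(a,2)))
print("knob",sorted(b)[:5])
r=fit([t],dark,HEAD,(442,-231,.12),z=2,roi=4); print("head",np.round(r[0],1),r[1])
o=cv2.imread("pics/top0.png")[:,:,::-1]
for n,P in dict(peg4=(573.4,-140,62),p1=(563.9,123.8,47),p2=(567,35.9,47),p3=(570.2,-52.1,47)).items():
    u=w2p(t,P)[0]; x,y=int(u[0]),int(u[1]); print(n,u.round(),np.abs(t["image"][y-4:y+5,x-4:x+5].astype(int)-o[y-4:y+5,x-4:x+5]).mean().round(1))
def g2(I):
    h=cv2.cvtColor(I,cv2.COLOR_RGB2HSV); return (h[...,1]<70)&(h[...,2]<165)&(h[...,2]>80)
for c in((632.5,126.4),(641,36),(641,-49.5)):
    f=fit([t],g2,CAR,(*c,.036),z=8,roi=1); print(np.round(f[0],2),round(f[1],2))
E
python3 st.py
```

```text
time_s: 39.38
eef_pos: [361.5, -534.3, 243.4]
ee_rot: [0.001, 0.784, 0.621, -0.0]
force: [0.4, 0.5, -0.2]
grip_width: 1.0
grip_force: 0.0
knob [(np.float64(61.7), np.float64(1.7)), (np.float64(62.6), np.float64(1.65)), (np.float64(62.6), np.float64(2.0)), (np.float64(62.7), np.float64(1.8)), (np.float64(62.8), np.float64(2.05))]
head [ 4.417e+02 -2.307e+02  1.000e-01] 0.15513323034102366
peg4 [382. 228.] 0.8
p1 [252. 237.] 12.4
p2 [295. 234.] 10.2
p3 [338. 231.] 13.1
[6.3739e+02 1.2776e+02 6.0000e-02] 0.22
[6.4219e+02 3.4890e+01 5.0000e-02] 0.22
[ 6.4416e+02 -5.2940e+01  4.0000e-02] 0.2
t 39.42 pos [ 363.4 -532.7  243.4] psi 1.342 tilt [ 0.001 -0.   ] q [-1.15  0.58  1.08  0.    1.47 -0.93] F [-0.1  0.1 -0.4] grip 0.999 0.0
```

```bash
python3 - <<'E'
from h import *
def ang(t,lab):
    o=ortho(t,89,595,647,-330,-278,4); g=o.max(2).astype(np.uint8)   # row=(647-x)*4, col=(-278-y)*4
    D=(g<85).astype(np.uint8); n,l,s,_=cv2.connectedComponentsWithStats(D); 
    k=1+s[1:,4].argmax(); F=np.zeros_like(g); cn=max(cv2.findContours((l==k).astype(np.uint8),0,1)[0],key=cv2.contourArea); cv2.drawContours(F,[cn],-1,1,-1)
    F=cv2.erode(F,np.ones((9,9)))
    m=((F>0)&(g>95)).astype(np.uint8); n,l,s,cc=cv2.connectedComponentsWithStats(m)
    for i in range(1,n):
        if s[i,4]<40: continue
        r,c=np.nonzero(l==i); X=np.c_[647-r/4,-278-c/4]; w,v=np.linalg.eigh(np.cov(X.T)); d=v[:,1]
        print(lab,"cent",X.mean(0).round(1),"len",(4*np.sqrt(w)).round(1),"a(mod pi)",round(float((-np.arctan2(d[1],d[0]))%np.pi),2),s[i,4])
t=capture("top"); ang(t,"now"); t["image"]=cv2.imread("pics/top0.png")[:,:,::-1].copy(); ang(t,"start")
E
```

```text
now cent [ 624. -294.] len [ 5.1 18.5] a(mod pi) 1.81 1140
start cent [ 613.8 -296.9] len [ 4.9 18. ] a(mod pi) 0.77 1092
```

The white pointer line reads 1.81 rad. The mallet, pegs and cars all check out, so I hand in.

```bash
python3 -c "
from rig import *
print(finish_job())"
```

```text
the job is handed in; nothing more can be done
None
```

I handed the job in at about 40 s of the 210 s; no verdict came back. By my last images, three cars are seated with their pegs driven down, the empty bay's peg is still up, the mallet is released on its pad, and the selector is at three dots (about 1.81 rad).

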